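Press a brass insert into a pine pedestal with the hand-wheel press

ROBOT

A 7-joint arm with a two-finger parallel gripper is mounted at the origin on the work surface; the furniture and walls round the work are solid. World frame = base frame: x ahead of the robot, y to its left, z up, the work surface at z = 0. Lengths are in m, angles in degrees, forces in N, time in s.
With the tool pointing down it reaches from about 0.375 to 0.925 m from the base axis. Payload 3.1 kg.
Tool frame: the origin (TCP) lies between the finger pads; the fingertips stand 25 mm ahead of it and the grasp point (between the pads) lies 6 mm ahead of it; z points along the fingers, y is the line along which they close (so a half turn about z gives the same grasp; the last joint's range is limited). The gripper opens to 85 mm and grips with 20 to 120 N. Pads are 22 mm wide; open, the fingers measure 114 mm over their backs; the gripper's body (76 mm by 85 mm) begins 54 mm behind the grasp point. The pads swing forward as they close: fully open they stand 13 mm farther back than shut.
Start: joints at [68.136, 21.939, 2.515, 91.553, -1.026, 66.532, -2.859], TCP at [0.182, -0.624, 0.232] pointing down, gripper open.
Joint ranges: [-149.38, 149.38], [-23.57, 123.04], [-84.95, 90], [0, 143.3], [-89.99, 269.99], [3.08, 112.72], [-163.45, 163.45]. Speed limits (degrees/s): [159.86, 159.86, 180, 180, 180, 180, 180].

INTERFACE

Orientations are given as [roll, pitch, yaw] about the fixed x, y, z axes, in that order (R = Rz(yaw) Ry(pitch) Rx(roll)).
In Python, from workcell import bot gives the robot as it stands.
- The arm moves only by the shell command python3 -m inch 'ROWS'. ROWS is JSON, a list of rows, each an object with "dr": the turn, a rotation vector about the tool's x, y, z each as a share of 2 rad, from -1 to 1, a list of three; "slide": the shift along the tool's x, y, z each as a share of 0.75 m, from -1 to 1, a list of three; "fingers": the gripper command: -1 is fully open, 1 is shut, values between are in proportion. In form: [{"dr": [ax, ay, az], "slide": [tx, ty, tz], "fingers": fingers}, ...]. A call has exactly 10 rows; each row is the pose to reach, as a shift and turn from the pose commanded when the call began, along the tool's axes at that moment; what a row does not reach only later rows make up. A row lasts 1/10 s, in which the tool goes at most 50 mm and 8.59 degrees, less where a joint would pass 70% of its speed; a pose out of reach is approached as far as the arm can. A call with a number of a shift or a turn outside -1 to 1 is refused whole. A call with a gripper value outside its range is refused whole. The fingers move at their own pace and stop on an object; the grip force is fixed at half the most. Time passes only in rows, so rows that repeat a pose let the fingers close, or fill a call up. It gives the time, the measured TCP pose, the force, the opening and the grip force at its end, in the units of the state.
- bot.get_obs(): the state, without advancing time (a new reading comes with each control period).
- bot.read_camera(name): name is "side" or "top" or "wrist"; returns a dict with "image" (480x640x3 uint8, red, green, blue), "fx", "fy", "cx", "cy" (pixels), "k1" (the pictures are not rectified: a ray, as slopes to the right and down, at radius r is drawn at 1 + k1 r^2 times it, then the intrinsics apply), "position" and "rotation" of the camera in the world. Camera axes: x right, y down, z forward; pixel columns grow to the right and rows downward; lengths in m; the calibration is good to about 2 mm. A picture is of the moment at which its call begins. There is no depth.
- bot.job_done(): hands the job in; it is judged then, once.
The state is a dict: "t": time; "qpos": joint angles; "qd": joint speeds; "joint_torque": joint torques, N m; "tcp_pos": TCP position; "eef_rot": TCP orientation; "contact_force": force on the tool from outside, world axes, zero at the start; "torque": the same for the moment, N m; "gripper_width": finger opening in m; "grip_force": force on a finger pad.
Only numpy, scipy, OpenCV 4.12 (cv2) and the standard library are available. Lean on these libraries where they do the work, as an engineer would, in place of code of your own. Each camera call takes 0.05 s, during which the arm holds its last target. There are 200 camera calls.

TASK

Press the brass insert into the loose pine pedestal: lay the pedestal in the press's vise with the insert facing the ram and its end face touching both locating lugs, crank the vise clockwise until it holds the block firmly (by feel: the soft pine must not be bruised), then turn the flywheel clockwise through exactly one full revolution so that the ram makes one stroke and is fully back with the red marks in line again. Leave the pedestal clamped in the vise with its insert pressed home, let go of everything, and leave the other things on the desk where they are.

Things in the scene. Friction and masses are not known exactly. Their poses are not given: they have to be found in the camera images.
- pedestal: Loose pale pine block, 46 mm wide (its x) x 84 mm long (its y) x 46 mm high (z), about 130 g, lying on the desk left of the press; origin at the centre of its underside. In the middle of its -y end face, 23 mm up, a brass insert with a 14 mm flange stands 8 mm proud. Two fine scored lines run round it near its +y end.
- insert_face (a point): Centre of the insert's outer face: at the start 50 mm from the pedestal's centre along its -y, 42 mm when flush.
- brass_insert (a joint): How far the insert is pressed into the pedestal, m: 0 standing 8 mm proud, 0.008 flush. About 12 N along the pedestal's +y drives it; it stays where it is left. The stroke ends 0.5 mm short of flush, less any gap left between pedestal and lugs and any slip of the block in the vise.
- press: Green bench press fixed to the desk, 370 mm long (its y), 175 mm wide, base 15 mm thick; origin on the desk under the middle of its length, on the ram's line. Its y axis is the ram's stroke, from the flywheel (-y end, right) to the vise (+y end, left); its -x side faces the robot.
- nest (a point): Centre of the vise floor, 15 mm above the desk, axes as the press. The pedestal is in place when its origin is here and its axes are parallel to these. Only the vise's grip holds it against the ram: nothing stands behind its +y end. Loading from above is free; keep the fingertips over the jaws, whose tops are 24 mm above this floor.
- lugs (a point): Midway between the two steel locating lugs, in the plane of their faces (42 mm to the -y side of the nest), 38 mm above the desk. The pedestal's -y end face is set against both; they stand 15 to 22.5 mm either side of the middle and 34 mm above the vise floor. The proud insert and the ram's nose pass between them.
- fixed_jaw (a point): On the face of the fixed jaw, 23 mm to the +x side of the nest's centre, 27 mm above the desk. The moving jaw pushes the pedestal against it.
- jaw_face: Steel face plate of the moving jaw, 60 x 24 mm, on springs that give by up to 6 mm; it moves along the press's +x to close. Its gripping face is 39 mm to the -x side of its origin, so the open vise is about 62 mm wide (within 3 mm). More than 15 N on the pedestal is a firm grip; more than 70 N bruises the pine.
- vise_axis (a point): On the vertical axis of the vise crank, 62 mm above the desk, 95 mm to the -x side of the nest. Turning clockwise (from above) closes the jaw through a rack and pinion by 4 mm per radian (25 mm a turn); the jaw meets the pedestal after 3.2 rad or more, depending on the start.
- vise_handle (a point): Middle of the upright black handle of the vise crank, 14 mm thick, 40 mm tall, 35 mm from the axis, 85 mm above the desk; it spins on its pin, above an arm whose top is at 64 mm. Turning freely takes roughly 3 to 5 N here; each 10 N of jaw force adds 1.1 N, rising gradually. Let go, the crank's friction holds up to about 40 N of jaw force; a tighter jaw springs back to that.
- wheel_axis (a point): On the vertical axis of the flywheel, 70 mm above the desk. The wheel is grey, 140 mm across, rim top 68 mm above the desk, with a yellow arrow (clockwise) and a red mark on the rim that meets a fixed red pointer when the ram is fully back.
- wheel_handle (a point): Middle of the upright black handle on the flywheel, 16 mm thick, 42 mm tall, 55 mm from the wheel's axis, 90 mm above the desk; it spins freely on its pin. At the start it stands on the press's -x side, beside the red marks.
- flywheel (a joint): Flywheel angle, rad, growing clockwise seen from above: 0 at the start (ram fully back), pi ram fully forward, 6.283 after one turn. It takes 1 to 2 N at the handle, some 4 N more while the insert goes in, and stays where it is left.
- ram_nose (a point): Centre of the front of the steel ram, 15 mm thick, 38 mm above the desk; driven both ways by a crank pin and slotted yoke under the flywheel, 32 mm stroke along the press's +y. When fully back it stands 32 mm behind the lugs' faces.
- clay_angel: Bystander: small brown clay angel, 112 mm over the wings, 103 mm tall, far left; origin at the centre of its underside.
- orange_paint: Bystander: orange paint jar with magenta-topped white cap, 52 mm wide, 111 mm tall, right side; origin at the centre of its underside.
There are look-alikes about, which are no part of the job. What is shaped like the pedestal but pink or turquoise is not meant.

How it is judged (in metres and radians):
On the way, in this order (a step that is already met when the one before it is completed fails the run):
1. the pedestal lies in the vise against the lugs, insert towards the ram and not yet pressed (y of pedestal in the frame of nest between -0.003 and 0.003 m and x of pedestal in the frame of nest between -0.02 and 0.004 m and z of pedestal in the frame of nest below 0.004 m and y of insert_face in the frame of nest below -0.03 m and value of joint brass_insert below 0.0015 m and value of joint flywheel below 0.15 rad), for 0.2 s.
2. the vise holds the pedestal with more than 15 N, flywheel still home and insert not yet pressed (all of step 1 and contact force between jaw_face and pedestal above 15 N), for 0.3 s.
3. the ram's stroke has pressed the insert to within 2 mm of flush (value of joint brass_insert above 0.006 m and value of joint flywheel above 2 rad), for 0.05 s.
At the end, for the whole second after the job is handed in: the flywheel stands one full clockwise turn from its start (within 0.15 rad), the insert is pressed to within 2 mm of flush, the pedestal lies still in the vise within 3 mm of its place against the lugs and is gripped with more than 15 N (y of pedestal in the frame of nest between -0.003 and 0.003 m and x of pedestal in the frame of nest between -0.02 and 0.004 m and z of pedestal in the frame of nest below 0.004 m and y of insert_face in the frame of nest below -0.03 m and contact force between jaw_face and pedestal above 15 N and value of joint brass_insert above 0.006 m and value of joint flywheel between 6.133 and 6.433 rad and linear speed of pedestal below 0.01 m/s); the robot touches nothing.
It fails at once if the flywheel is turned past one revolution into a second stroke (more than 0.35 rad over) (value of joint flywheel above 6.633 rad).
It fails at once if the flywheel is turned backwards by more than 0.3 rad (value of joint flywheel below -0.3 rad).
It fails at once if the vise bruises the pine: jaw force over 70 N (contact force between jaw_face and pedestal above 70 N).
It fails at once if a bystander (the clay angel or the orange paint jar) is pushed more than 30 mm or knocked over (distance of any of clay_angel, orange_paint from where it was at the start of the episode above 0.03 m or angle between any of clay_angel, orange_paint's own z axis and vertical above 0.5 rad).
It also fails if it takes over 72 s, if anything falls off the work surface, if the arm or the gripper's body presses on something with over 40 N, if the wrist force passes 120 N, or if a joint passes its speed limit or range.

## Working session

There is one attempt and no reset: what is moved stays moved. The work goes in short steps, Python scripts to look and compute and a shell command to move; the robot and the scene stay as the last step left them, time stands still between calls to the robot, and variables do not carry over. Pictures are saved under pics/ and viewed, at most 10 in all, crops included, and the job is handed in when it is done.

```bash
ls; mkdir -p pics
python3 - <<'E'
from workcell import bot
import cv2
o=bot.get_obs();print(o)
for n in("top","side"):
    c=bot.read_camera(n);cv2.imwrite(f"pics/{n}0.png",c["image"][:,:,::-1]);print(n,{k:v for k,v in c.items() if k!="image"})
E
```

```text
pics
{'t': 0.0, 'qpos': array([68.13523269, 21.9926682 ,  2.5098418 , 91.64938347, -1.02584112,
       66.53155546, -2.8604547 ]), 'qd': array([-0.01737131,  0.03178454, -0.06145473,  0.03808073,  0.03340054,
        0.01347616,  0.06538069]), 'joint_torque': array([ 3.04921386e-04, -4.33459818e+01,  1.02474466e+00, -2.49517536e+01,
        1.04861948e-02,  1.13574081e-02, -3.13123479e-06]), 'tcp_pos': array([ 0.18175996, -0.62308723,  0.23107617]), 'eef_rot': array([-1.79849026e+02,  7.29624869e-03,  1.62658560e+01]), 'contact_force': array([-0.0394645 , -0.10735781,  0.15284952]), 'torque': array([ 0.00470605, -0.02504931, -0.05064795]), 'grip_force': 0.0, 'gripper_width': 0.0851659052327755}
top {'fx': 445.6565526483454, 'fy': 445.6565526483454, 'cx': 315.3471489601007, 'cy': 241.3938535750552, 'k1': 0.01389090178720558, 'position': array([0.40332103, 0.0176795 , 1.22076197]), 'rotation': array([-174.08266856,   -0.20335195,  -90.39632609])}
side {'fx': 595.345368130223, 'fy': 595.345368130223, 'cx': 317.06423747926226, 'cy': 244.67041627043534, 'k1': -0.08606337987734385, 'position': array([0.25753768, 0.7274842 , 1.27947927]), 'rotation': array([-148.10226658,   -0.35091904, -160.41676395])}
```

View pics/top0.png

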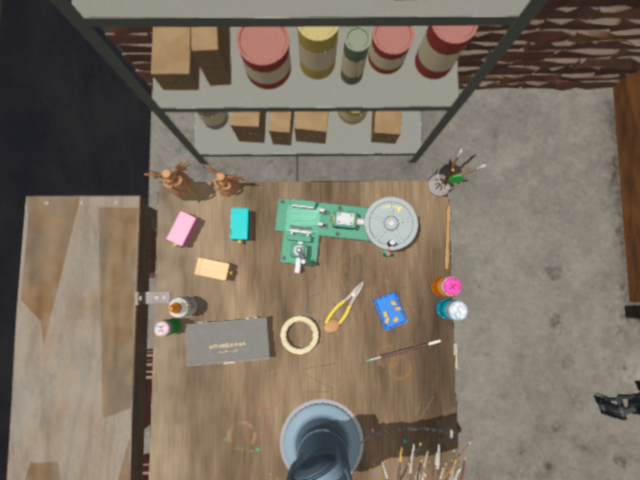

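View pics/side0.png

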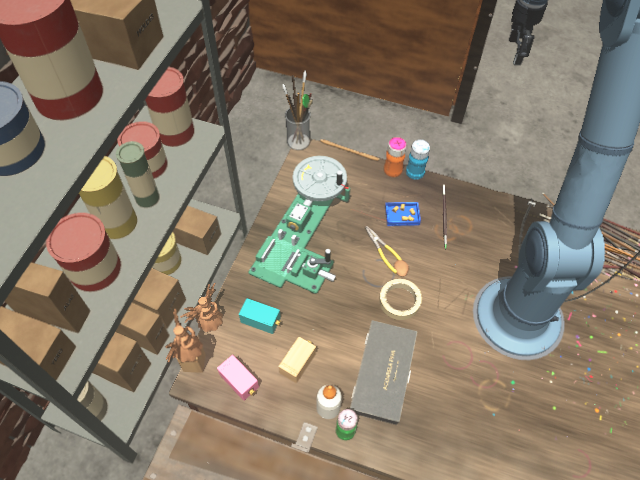

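The top view shows the pine pedestal at about (213,269) with its insert to the right, near (234,272). The press runs from (277,217) to (418,225), with the vise crank near (300,255) and the wheel at (391,224). The turquoise and pink blocks are look-alikes.

```bash
cat > h.py <<'E'
import numpy as np, cv2
from scipy.spatial.transform import Rotation as R
def rot(e): return R.from_euler('xyz',e,degrees=True).as_matrix()
class Cam:
    def __init__(s,bot,n):
        c=bot.read_camera(n); s.c=c; s.im=c["image"][:,:,::-1].copy(); s.M=rot(c["rotation"]) if np.shape(c["rotation"])==(3,) else c["rotation"]; s.p=c["position"]
    def ray(s,u,v):
        c=s.c; d=np.array([(u-c["cx"])/c["fx"],(v-c["cy"])/c["fy"]]); x=d.copy()
        for _ in range(20): x=d/(1+c["k1"]*(x@x))
        return s.M@np.array([x[0],x[1],1])
    def on(s,u,v,z):
        d=s.ray(u,v); return s.p+d*(z-s.p[2])/d[2]
    def proj(s,P):
        c=s.c; q=s.M.T@(np.asarray(P,float)-s.p); x=q[:2]/q[2]; x=x*(1+c["k1"]*(x@x)); return np.array([c["cx"]+c["fx"]*x[0],c["cy"]+c["fy"]*x[1]])
def tri(rays):
    A=np.zeros((3,3));b=np.zeros(3)
    for p,d in rays:
        d=d/np.linalg.norm(d);N=np.eye(3)-np.outer(d,d);A+=N;b+=N@p
    return np.linalg.solve(A,b)
E
python3 - <<'E'
from workcell import bot
from h import *
t=Cam(bot,"top");s=Cam(bot,"side")
np.set_printoptions(precision=4,suppress=True)
for n,c in(("top",t),("side",s)):
    hsv=cv2.cvtColor(c.im,cv2.COLOR_BGR2HSV)
    for nm,lo,hi in(("pine",(12,60,170),(28,170,255)),("red",(0,170,120),(6,255,255)),("black",(0,0,0),(180,255,45)),("green",(65,100,50),(82,255,255))):
        m=cv2.inRange(hsv,lo,hi)
        k,l,st,ce=cv2.connectedComponentsWithStats(m)
        for i in range(1,k):
            x,y,w,h,a=st[i]
            if a>6 and (150<x<430 and 170<y<300 if n=="top" else 240<x<370 and 140<y<400):
                r=cv2.minAreaRect(np.argwhere(l==i)[:,::-1].astype(np.float32)); print(n,nm,a,ce[i],r)
ct=cv2.resize(t.im[180:290,190:430],None,fx=3.3,fy=3.3,interpolation=cv2.INTER_CUBIC)
cs=cv2.resize(s.im[150:300,245:355],None,fx=4,fy=4,interpolation=cv2.INTER_CUBIC)
cv2.imwrite("pics/ct.png",ct);cv2.imwrite("pics/cs.png",cs)
E
```

```text
top pine 74 [218.1757 178.2162] ((218.00001525878906, 180.00001525878906), (8.221921920776367, 15.17893123626709), 18.434947967529297)
top pine 40 [166.125 183.15 ] ((167.0, 183.0), (8.0, 8.0), 0.0)
top pine 16 [179.125  181.0625] ((178.88233947753906, 181.5294189453125), (2.400979995727539, 7.202939987182617), 30.963756561279297)
top pine 7 [220.7143 183.    ] ((220.50003051757812, 183.00001525878906), (3.5777084827423096, 1.3416407108306885), 26.56505012512207)
top pine 16 [226.5625 187.125 ] ((226.2384796142578, 187.29232788085938), (2.9768331050872803, 8.062257766723633), 60.2551155090332)
top pine 23 [415.2174 192.3043] ((415.0, 191.0), (14.0, 2.0), 90.0)
top pine 1975 [210.1316 242.3757] ((208.68679809570312, 241.5125732421875), (99.23612976074219, 34.81520080566406), 85.10090637207031)
top pine 12 [238.5833 241.25  ] ((238.5, 241.5), (3.0, 3.0), 90.0)
top pine 16 [173.625 244.5  ] ((174.0, 244.5), (3.0, 4.0), 90.0)
top pine 8 [231.625 246.625] ((231.5, 247.0), (4.0, 1.0), 90.0)
top pine 127 [239.2677 284.2992] ((239.5, 284.0), (22.0, 7.0), 90.0)
top pine 7 [163.5714 284.4286] 
[... 3509 characters left out ...]
3671875), 33.6900634765625)
side green 15 [283.     253.4667] ((283.8599853515625, 254.01995849609375), (5.091169834136963, 8.485281944274902), 81.8698959350586)
side green 66 [299.1061 261.1212] ((299.1922912597656, 260.9615173339844), (4.160251617431641, 20.246559143066406), 33.6900634765625)
side green 293 [271.7031 272.8771] ((271.8482971191406, 272.1793518066406), (24.913644790649414, 43.34974670410156), 85.2363510131836)
side green 7 [300.     274.7143] ((300.0, 275.0), (2.0, 2.0), 90.0)
side green 47 [302.234 280.383] ((303.0, 281.0), (14.0, 8.0), 0.0)
side green 11 [310.     282.4545] ((309.7941589355469, 282.1765441894531), (2.6678919792175293, 6.305926322937012), 75.96376037597656)
```

View pics/ct.png

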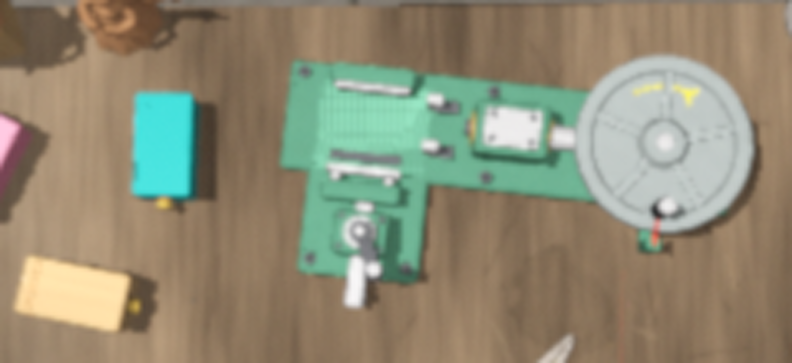

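View pics/cs.png

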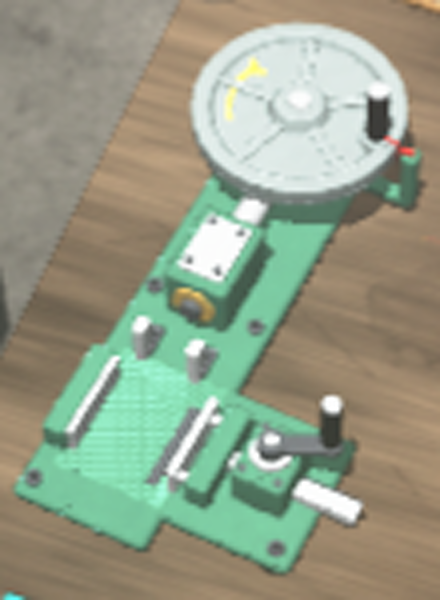

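The top crop (x3.3) shows the pine block corners near (30,256), (131,272), (118,331) and (15,311), and the wheel centre at (664,142). It also has the wheel handle top at (666,204), the crank axis at (357,231), its handle top at (372,269) and the lugs at (436,99) and (430,147). In the side crop (x4) the wheel handle top is at (377,92), the crank handle top at (331,405) and the crank axis at (268,440).

Run:
```python
from workcell import bot
from h import *
np.set_printoptions(precision=4,suppress=True)
t=Cam(bot,"top");s=Cam(bot,"side")
T=lambda x,y:((x+.5)/3.3-.5+190,(y+.5)/3.3-.5+180)
S=lambda x,y:((x+.5)/4-.5+245,(y+.5)/4-.5+150)
both={"wheelhub":((664,142),(299,102)),"wheelhandle_top":((666,204),(377,92)),"vaxis":((357,229),(268,440)),"vhandle_top":((373,268),(331,403)),"lugA":((436,99),(147,322)),"lugB":((430,146),(198,346))}
for n,(a,b) in both.items():
    a=T(*a);b=S(*b); r=[(t.p,t.ray(*a)),(s.p,s.ray(*b))]; P=tri(r); print(n,P,"reproj",t.proj(P)-a,s.proj(P)-b)
for n,a,z in(("baseTL",(294,62),.015),("baseL2",(281,166),.015),("e1",(430,186),.015),("e2",(593,201),.015),("w1",(300,271),.015),("w2",(420,284),.015)): print(n,t.on(*T(*a),z))
# wheel circle
h=cv2.cvtColor(t.im,cv2.COLOR_BGR2HSV)
m=((h[...,1]<45)&(h[...,2]>110)).astype(np.uint8); m[:, :350]=0;m[:190]=0;m[260:]=0;m[:,430:]=0
m=cv2.morphologyEx(m,cv2.MORPH_OPEN,np.ones((5,5)))
c=max(cv2.findContours(m,0,1)[0],key=cv2.contourArea); e=cv2.fitEllipse(cv2.convexHull(c));print("wheel",e,t.on(*e[0],.068))
# pedestal
for n,c,roi in(("top",t,(190,250,240,290)),("side",s,(270,330,325,390))):
    x0,y0,x1,y1=roi; lab=c.im[y0:y1,x0:x1].astype(int); hs=cv2.cvtColor(c.im,cv2.COLOR_BGR2HSV)[y0:y1,x0:x1]
    m=((hs[...,2]>200)).astype(np.uint8)
    k,l,st,ce=cv2.connectedComponentsWithStats(m);i=1+np.argmax(st[1:,4])
    r=cv2.minAreaRect((np.argwhere(l==i)[:,::-1]).astype(np.float32)); bp=cv2.boxPoints(r)+[x0,y0]
    print(n,st[i],r);W=[c.on(u,v,.046) for u,v in bp];print(np.array(W));print([np.linalg.norm(W[i]-W[i-1]) for i in range(4)],np.mean(W,0))
```

```text
wheelhub [ 0.569  -0.1844  0.0715] reproj [0.0854 0.4337] [-0.4379 -0.0845]
wheelhandle_top [ 0.5154 -0.1777  0.1123] reproj [0.1086 0.5204] [-0.524  -0.0859]
vaxis [0.5023 0.0582 0.068 ] reproj [0.0641 0.3191] [-0.3522 -0.0633]
vhandle_top [0.4688 0.0447 0.1078] reproj [0.0914 0.4526] [-0.4937 -0.0807]
lugA [ 0.6066 -0.0055  0.0506] reproj [0.1855 1.0001] [-1.0656 -0.2476]
lugB [ 0.5697 -0.0001  0.0499] reproj [0.1082 0.5589] [-0.6018 -0.1263]
baseTL [0.6475 0.1122 0.015 ]
baseL2 [0.5603 0.1228 0.015 ]
e1 [ 0.5429 -0.0001  0.015 ]
e2 [ 0.5296 -0.1344  0.015 ]
w1 [0.4734 0.1071 0.015 ]
w2 [0.4621 0.0087 0.015 ]
wheel ((388.5846252441406, 223.09368896484375), (53.08666229248047, 60.41328430175781), 96.41649627685547) [ 0.5696 -0.1789  0.068 ]
top [  4   7  35  23 564] ((21.170589447021484, 18.48235321044922), (32.214176177978516, 17.788297653198242), 12.528807640075684)
[[0.442  0.3331 0.046 ]
 [0.4876 0.3239 0.046 ]
 [0.4686 0.2409 0.046 ]
 [0.4231 0.2504 0.046 ]]
[np.float64(0.08477227036419309), np.float64(0.04651302791159295), np.float64(0.08512642897588453), np.float64(0.046461370983213506)] [0.4553 0.2871 0.046 ]
side [  0   7  46  40 975] ((20.05817985534668, 24.020238876342773), (42.502357482910156, 38.92969512939453), 19.179006576538086)
[[0.5135 0.3323 0.046 ]
 [0.5193 0.242  0.046 ]
 [0.4231 0.2432 0.046 ]
 [0.4205 0.3324 0.046 ]]
[np.float64(0.0930125185867334), np.float64(0.09050167703288309), np.float64(0.09617399098117782), np.float64(0.0892147909230067)] [0.4691 0.2875 0.046 ]
```

```bash
cat > plan.py <<'E'
import sys; from h import *; from workcell import bot
# usage: plan.py x y z yaw [x y z yaw ...]  targets relative to current measured pose (axes of tool now)
o=bot.get_obs(); p=o["tcp_pos"]; M=rot(o["eef_rot"])
a=list(map(float,sys.argv[1:]))
print("at",np.round(p,4),np.round(o["eef_rot"],2),"q",np.round(o["qpos"],0),"w",round(o["gripper_width"],4))
for i in range(0,len(a),4):
    q=a[i:i+3]; T=rot([180,0,a[i+3]])
    print("slide",np.round(M.T@(np.array(q)-p)/.75,4),"dr",np.round(R.from_matrix(M.T@T).as_rotvec()/2,4))
E
python3 plan.py 0.45 -0.25 0.25 61
```

```text
at [ 0.1819 -0.6237  0.232 ] [-179.95    0.     16.27] q [68. 22.  3. 92. -1. 67. -3.] w 0.0857
slide [ 0.4827 -0.3782 -0.0237] dr [-5.000e-04 -2.000e-04 -3.904e-01]
```

```bash
python3 -m inch '[{"dr":[0,0,-0.39],"slide":[0.483,-0.378,-0.024],"fingers":-1},{"dr":[0,0,-0.39],"slide":[0.483,-0.378,-0.024],"fingers":-1},{"dr":[0,0,-0.39],"slide":[0.483,-0.378,-0.024],"fingers":-1},{"dr":[0,0,-0.39],"slide":[0.483,-0.378,-0.024],"fingers":-1},{"dr":[0,0,-0.39],"slide":[0.483,-0.378,-0.024],"fingers":-1},{"dr":[0,0,-0.39],"slide":[0.483,-0.378,-0.024],"fingers":-1},{"dr":[0,0,-0.39],"slide":[0.483,-0.378,-0.024],"fingers":-1},{"dr":[0,0,-0.39],"slide":[0.483,-0.378,-0.024],"fingers":-1},{"dr":[0,0,-0.39],"slide":[0.483,-0.378,-0.024],"fingers":-1},{"dr":[0,0,-0.39],"slide":[0.483,-0.378,-0.024],"fingers":-1}]'; python3 plan.py 0.4553 0.2871 0.18 77.1
```

```text
t: 1.3
tcp_pos: [0.4549, -0.243, 0.2514]
eef_rot: [179.9, -0.2, 61.6]
contact_force: [-0.1, 1.8, 0.9]
gripper_width: 0.0852
grip_force: 0.0
at [ 0.4549 -0.243   0.2514] [179.88  -0.22  61.63] q [ 43.   8. -21. 108.   3.  65.  -7.] w 0.0852
slide [ 0.6218 -0.3356  0.0969] dr [ 0.0013 -0.0017 -0.135 ]
```

```bash
python3 -m inch '[{"dr":[0,0,-0.14],"slide":[0.632,-0.339,0.04],"fingers":-1},{"dr":[0,0,-0.14],"slide":[0.632,-0.339,0.04],"fingers":-1},{"dr":[0,0,-0.14],"slide":[0.632,-0.339,0.04],"fingers":-1},{"dr":[0,0,-0.14],"slide":[0.632,-0.339,0.04],"fingers":-1},{"dr":[0,0,-0.14],"slide":[0.632,-0.339,0.04],"fingers":-1},{"dr":[0,0,-0.14],"slide":[0.632,-0.339,0.04],"fingers":-1},{"dr":[0,0,-0.14],"slide":[0.632,-0.339,0.04],"fingers":-1},{"dr":[0,0,-0.14],"slide":[0.632,-0.339,0.04],"fingers":-1},{"dr":[0,0,-0.14],"slide":[0.632,-0.339,0.04],"fingers":-1},{"dr":[0,0,-0.14],"slide":[0.632,-0.339,0.04],"fingers":-1}]'; python3 -m inch '[{"dr":[0,0,0],"slide":[0,0,0],"fingers":-1},{"dr":[0,0,0],"slide":[0.02,-0.01,0.02],"fingers":-1},{"dr":[0,0,0],"slide":[0.04,-0.02,0.04],"fingers":-1},{"dr":[0,0,0],"slide":[0.04,-0.02,0.06],"fingers":-1},{"dr":[0,0,0],"slide":[0.04,-0.02,0.06],"fingers":-1},{"dr":[0,0,0],"slide":[0.04,-0.02,0.06],"fingers":-1},{"dr":[0,0,0],"slide":[0.04,-0.02,0.06],"fingers":-1},{"dr":[0,0,0],"slide":[0.04,-0.02,0.06],"fingers":-1},{"dr":[0,0,0],"slide":[0.04,-0.02,0.06],"fingers":-1},{"dr":[0,0,0],"slide":[0.04,-0.02,0.06],"fingers":-1}]';python3 - <<'E'
from workcell import bot
from h import *
np.set_printoptions(precision=4,suppress=True)
w=Cam(bot,"wrist"); cv2.imwrite("pics/w1.png",w.im)
print(w.p,w.c["rotation"])
hs=cv2.cvtColor(w.im,cv2.COLOR_BGR2HSV)
m=((hs[...,2]>190)&(hs[...,0]<30)&(hs[...,0]>8)&(hs[...,1]>50)).astype(np.uint8)
k,l,st,ce=cv2.connectedComponentsWithStats(m);i=1+np.argmax(st[1:,4]);print(st[i])
r=cv2.minAreaRect((np.argwhere(l==i)[:,::-1]).astype(np.float32));print(r)
W=np.array([w.on(u,v,.046) for u,v in cv2.boxPoints(r)]);print(W,W.mean(0),[np.linalg.norm(W[i]-W[i-1]) for i in range(4)])
E
python3 plan.py 0.4553 0.2871 0.10 77.1
```

```text
t: 2.3
tcp_pos: [0.4581, 0.2497, 0.2228]
eef_rot: [179.9, 0.0, 76.9]
contact_force: [-0.2, -1.1, 0.4]
gripper_width: 0.0853
grip_force: 0.0
t: 3.3
tcp_pos: [0.4502, 0.2813, 0.1781]
eef_rot: [180.0, -0.0, 77.0]
contact_force: [0.7, 0.1, 0.6]
gripper_width: 0.0855
grip_force: 0.0
[0.468  0.3569 0.3188] [162.4655  -0.0791 -13.0215]
[ 284  164  111  113 6832]
((339.23016357421875, 219.95135498046875), (107.02909088134766, 112.74971771240234), 86.18592071533203)
[[0.4281 0.3345 0.046 ]
 [0.518  0.3199 0.046 ]
 [0.5089 0.2264 0.046 ]
 [0.4096 0.242  0.046 ]] [0.4661 0.2807 0.046 ] [np.float64(0.09438674922571981), np.float64(0.09098761745138119), np.float64(0.09400059700374236), np.float64(0.10046038350837976)]
at [0.45   0.2813 0.178 ] [ 1.7997e+02 -1.0000e-02  7.6980e+01] q [  4.  18. -46. 109.  15.  59. -62.] w 0.0856
slide [0.0091 0.005  0.104 ] dr [ 0.0003 -0.0001 -0.001 ]
```

View pics/w1.png

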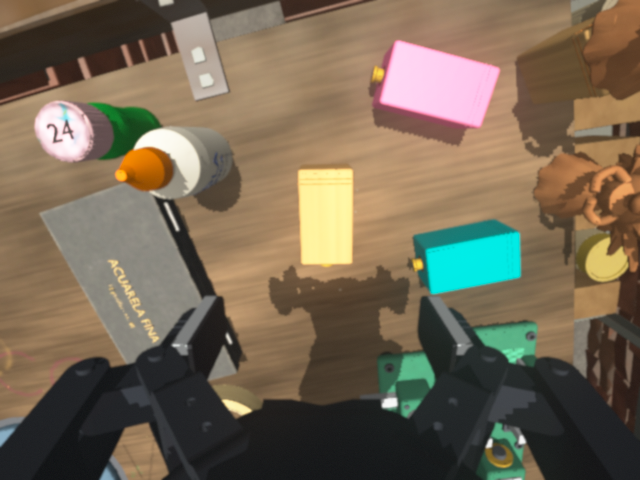

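The wrist view shows the pine block upright at (300–353, 168–265), with the insert at (326,265) toward the gripper. The tool is square to it.

Run:
```python
from workcell import bot
from h import *
np.set_printoptions(precision=4,suppress=True)
w=Cam(bot,"wrist");hs=cv2.cvtColor(w.im,cv2.COLOR_BGR2HSV)
for v in (190,215,240,258): 
    row=w.im[v,285:370].astype(int); b=np.where((row[:,2]>180)&(row[:,2]-row[:,0]>50))[0]; print(v,285+b.min(),285+b.max())
print(w.im[160:275:2,315].tolist()[:16])
W=np.array([w.on(u,v,.046) for u,v in((299,184),(353,184),(353,265),(301,265))]);print(W,W.mean(0),[np.linalg.norm(W[i]-W[i-1]) for i in range(4)])
print(w.on(326,265,.046))
```

```text
190 298 369
215 298 369
240 285 369
258 299 353
[[105, 141, 177], [105, 141, 177], [88, 130, 166], [76, 122, 159], [88, 143, 186], [137, 223, 251], [149, 234, 254], [148, 234, 254], [159, 243, 255], [141, 233, 254], [146, 235, 254], [152, 238, 254], [131, 225, 254], [158, 242, 255], [161, 244, 255], [160, 244, 255]]
[[0.4407 0.3202 0.046 ]
 [0.4838 0.3103 0.046 ]
 [0.4697 0.2401 0.046 ]
 [0.4249 0.2505 0.046 ]] [0.4548 0.2803 0.046 ] [np.float64(0.07151653462431297), np.float64(0.04420943877861856), np.float64(0.07156980305921223), np.float64(0.045912463122329154)]
[0.4464 0.2455 0.046 ]
```

```bash
python3 -m inch '[{"dr":[0,0,0],"slide":[0.009,0.005,0.04],"fingers":-1},{"dr":[0,0,0],"slide":[0.009,0.005,0.09],"fingers":-1},{"dr":[0,0,0],"slide":[0.009,0.005,0.13],"fingers":-1},{"dr":[0,0,0],"slide":[0.009,0.005,0.15],"fingers":-1},{"dr":[0,0,0],"slide":[0.009,0.005,0.164],"fingers":-1},{"dr":[0,0,0],"slide":[0.009,0.005,0.164],"fingers":-1},{"dr":[0,0,0],"slide":[0.009,0.005,0.164],"fingers":1},{"dr":[0,0,0],"slide":[0.009,0.005,0.164],"fingers":1},{"dr":[0,0,0],"slide":[0.009,0.005,0.164],"fingers":1},{"dr":[0,0,0],"slide":[0.009,0.005,0.164],"fingers":1}]';  python3 -m inch '[{"dr":[0,0,0],"slide":[0,0,0],"fingers":1},{"dr":[0,0,0],"slide":[0,0,0],"fingers":1},{"dr":[0,0,0],"slide":[0,0,0],"fingers":1},{"dr":[0,0,0],"slide":[0,0,-0.02],"fingers":1},{"dr":[0,0,0],"slide":[0,0,-0.05],"fingers":1},{"dr":[0,0,0],"slide":[0,0,-0.08],"fingers":1},{"dr":[0,0,0],"slide":[0,0,-0.11],"fingers":1},{"dr":[0,0,0],"slide":[0,0,-0.12],"fingers":1},{"dr":[0,0,0],"slide":[0,0,-0.12],"fingers":1},{"dr":[0,0,0],"slide":[0,0,-0.12],"fingers":1}]'; python3 plan.py 0.589 0.060 0.15 83.7
```

```text
t: 4.4
tcp_pos: [0.4556, 0.2875, 0.0556]
eef_rot: [179.9, -0.1, 77.0]
contact_force: [-0.6, -0.2, 0.4]
gripper_width: 0.0282
grip_force: 0.0
t: 5.4
tcp_pos: [0.4546, 0.2866, 0.1442]
eef_rot: [-180.0, 0.1, 77.0]
contact_force: [0.3, -0.1, -0.6]
gripper_width: -0.0001
grip_force: 0.0
at [0.4546 0.2866 0.1442] [-1.7998e+02  5.0000e-02  7.6990e+01] q [  2.  22. -45. 110.  19.  56. -65.] w -0.0001
slide [-0.2541  0.2426 -0.0076] dr [-0.0002  0.0004 -0.0585]
```

Run:
```python
from workcell import bot
from h import *
w=Cam(bot,"wrist");cv2.imwrite("pics/w2.png",w.im)
```

```text
(no output)
```

View pics/w2.png

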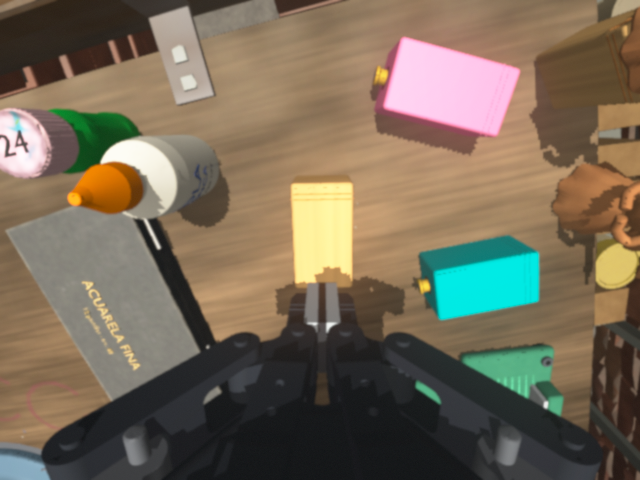

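Run:
```python
from workcell import bot
from h import *
np.set_printoptions(precision=4,suppress=True)
o=bot.get_obs();print(o["tcp_pos"],o["qpos"])
w=Cam(bot,"wrist");t=Cam(bot,"top");s=Cam(bot,"side")
print(w.p,w.c["rotation"])
tip=o["tcp_pos"]+[0,0,-.025];print("tip px",w.proj(tip), "tcp px side",s.proj(o["tcp_pos"]))
W=np.array([w.on(u,v,.046) for u,v in((291,183),(353,183),(353,284),(294,284))]);print(W,W.mean(0),[np.linalg.norm(W[i]-W[i-1]) for i in range(4)])
# two-view triangulation of far corners: wrist(291,183),(353,183)
x0,y0=180,230
cv2.imwrite("pics/chk.png",np.vstack([cv2.resize(t.im[y0:y0+60,x0:x0+80],None,fx=5,fy=5),cv2.resize(s.im[320:380,260:340],None,fx=5,fy=5)]))
```

```text
[0.4543 0.2864 0.1436] [  1.8675  21.9016 -44.9665 109.8249  18.5572  55.8502 -64.668 ]
[0.4725 0.3622 0.2841] [162.3583   0.0472 -13.0007]
tip px [320.7127 279.8929] tcp px side [295.3787 337.8986]
[[0.4427 0.3318 0.046 ]
 [0.4859 0.3218 0.046 ]
 [0.4703 0.244  0.046 ]
 [0.425  0.2544 0.046 ]] [0.456 0.288 0.046] [np.float64(0.0794188228168805), np.float64(0.04431131119641675), np.float64(0.07944124007432204), np.float64(0.04642449971520407)]
```

View pics/chk.png

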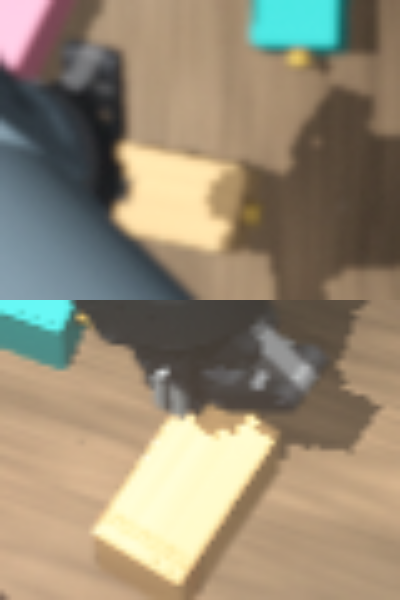

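The checks show the block unmoved at about (0.455, 0.287), so the fingers closed too high on it. I'll grasp deeper and close gradually.

```bash
python3 -m inch '[{"dr":[0,0,0],"slide":[0.001,0.001,0],"fingers":-1},{"dr":[0,0,0],"slide":[0.001,0.001,0],"fingers":-1},{"dr":[0,0,0],"slide":[0.001,0.001,0],"fingers":-1},{"dr":[0,0,0],"slide":[0.001,0.001,0.02],"fingers":-1},{"dr":[0,0,0],"slide":[0.001,0.001,0.05],"fingers":-1},{"dr":[0,0,0],"slide":[0.001,0.001,0.08],"fingers":-1},{"dr":[0,0,0],"slide":[0.001,0.001,0.11],"fingers":-1},{"dr":[0,0,0],"slide":[0.001,0.001,0.129],"fingers":-1},{"dr":[0,0,0],"slide":[0.001,0.001,0.129],"fingers":-1},{"dr":[0,0,0],"slide":[0.001,0.001,0.129],"fingers":-1}]';  python3 -m inch '[{"dr":[0,0,0],"slide":[0,0,0],"fingers":-0.6},{"dr":[0,0,0],"slide":[0,0,0],"fingers":-0.4},{"dr":[0,0,0],"slide":[0,0,0],"fingers":-0.2},{"dr":[0,0,0],"slide":[0,0,0],"fingers":-0.1},{"dr":[0,0,0],"slide":[0,0,0],"fingers":0},{"dr":[0,0,0],"slide":[0,0,0],"fingers":0.1},{"dr":[0,0,0],"slide":[0,0,0],"fingers":0.1},{"dr":[0,0,0],"slide":[0,0,0],"fingers":0.1},{"dr":[0,0,0],"slide":[0,0,0],"fingers":0.1},{"dr":[0,0,0],"slide":[0,0,0],"fingers":0.1}]'
```

```text
t: 6.6
tcp_pos: [0.4558, 0.2879, 0.0477]
eef_rot: [-180.0, -0.0, 77.0]
contact_force: [0.3, -0.1, 0.9]
gripper_width: 0.0856
grip_force: 0.0
t: 7.6
tcp_pos: [0.4559, 0.2877, 0.0479]
eef_rot: [-180.0, -0.0, 77.0]
contact_force: [-0.8, 0.3, 0.4]
gripper_width: 0.0384
grip_force: 0.0
```

Run:
```python
from workcell import bot
from h import *
np.set_printoptions(precision=4,suppress=True)
w=Cam(bot,"wrist");t=Cam(bot,"top");s=Cam(bot,"side");o=bot.get_obs()
p=o["tcp_pos"];print(p)
for c in(w,t,s):
  print(c.proj(p),c.proj(p-[0,0,.025]))
a=cv2.resize(w.im,(480,360)); b=cv2.resize(s.im[310:382,260:324],(320,360),interpolation=cv2.INTER_CUBIC)
cv2.imwrite("pics/g.png",np.hstack([a,b]))
```

```text
[0.4559 0.2877 0.0479]
[320.5516 302.5893] [320.6768 279.9746]
[210.7824 268.2135] [212.9268 268.6163]
[295.6044 355.3844] [295.8853 359.5153]
```

View pics/g.png

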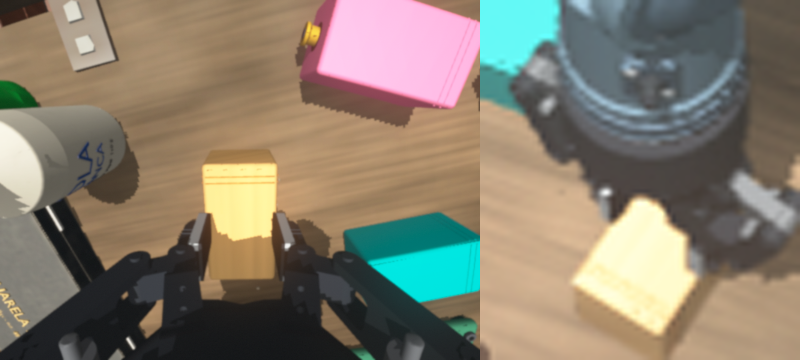

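Run:
```python
from workcell import bot
from h import *
np.set_printoptions(precision=4,suppress=True)
w=Cam(bot,"wrist");o=bot.get_obs();p=o["tcp_pos"];M=rot(o["eef_rot"])
print(o["gripper_width"],o["grip_force"],w.p,w.c["fx"])
for z in (.025,.018,.006):
  for g in (19,23):
    print(z,g,[w.proj(p+M@[0,k*g/1000,z])*.75 for k in(-1,1)])
# block top +y corners & side
for q in ((204,164),(277,164),(203,185),(277,185),(210,277),(275,277)): print(q,w.on(q[0]/.75,q[1]/.75,.046))
print("bot", w.on(210/.75,151/.75,0),w.on(273/.75,151/.75,0))
```

```text
0.03878360567319821 0.0 [0.4738 0.3633 0.1885] 333.32922482648075
0.025 19 [array([214.3395, 209.9424]), array([266.6755, 209.9396])]
0.025 23 [array([208.836 , 209.9366]), array([272.1785, 209.9333])]
0.018 19 [array([213.3218, 214.2255]), array([267.6466, 214.2224])]
0.018 23 [array([207.6096, 214.2185]), array([273.3583, 214.2148])]
0.006 19 [array([211.3866, 222.3753]), array([269.4932, 222.3716])]
0.006 23 [array([205.2777, 222.3655]), array([275.6015, 222.361 ])]
(204, 164) [0.4441 0.332  0.046 ]
(277, 164) [0.486  0.3223 0.046 ]
(203, 185) [0.44   0.3195 0.046 ]
(277, 185) [0.4836 0.3094 0.046 ]
(210, 277) [0.4264 0.2535 0.046 ]
(275, 277) [0.4701 0.2434 0.046 ]
bot [0.4418 0.3307 0.    ] [0.4889 0.3198 0.    ]
```

```bash
python3 -m inch '[{"dr":[0,0,0],"slide":[0,0,0],"fingers":0.1},{"dr":[0,0,0],"slide":[0,0,0],"fingers":0.12},{"dr":[0,0,0],"slide":[0,0,0],"fingers":0.14},{"dr":[0,0,0],"slide":[0,0,0],"fingers":0.16},{"dr":[0,0,0],"slide":[0,0,0],"fingers":0.18},{"dr":[0,0,0],"slide":[0,0,0],"fingers":0.2},{"dr":[0,0,0],"slide":[0,0,0],"fingers":0.22},{"dr":[0,0,0],"slide":[0,0,0],"fingers":0.24},{"dr":[0,0,0],"slide":[0,0,0],"fingers":0.26},{"dr":[0,0,0],"slide":[0,0,0],"fingers":0.28}]'
python3 - <<'E'
from workcell import bot
from h import *
w=Cam(bot,"wrist");cv2.imwrite("pics/g2.png",w.im[200:400,200:440])
# pad gap estimate: brightness profile rows
for v in (285,292,300): print(w.im[v,250:390:4].sum(1).tolist())
E
```

```text
t: 8.8
tcp_pos: [0.4559, 0.2877, 0.0479]
eef_rot: [-180.0, -0.0, 77.0]
contact_force: [-0.2, 0.0, 0.3]
gripper_width: 0.0309
grip_force: 0.0
[375, 378, 379, 384, 389, 397, 402, 398, 395, 213, 485, 652, 652, 655, 652, 647, 652, 652, 658, 662, 664, 663, 656, 654, 658, 662, 607, 243, 412, 410, 378, 283, 415, 441, 434]
[385, 385, 383, 368, 344, 351, 395, 397, 314, 186, 365, 620, 652, 656, 650, 647, 651, 654, 659, 662, 665, 664, 653, 650, 656, 662, 515, 217, 372, 408, 404, 278, 298, 398, 405]
[397, 305, 165, 167, 187, 383, 392, 390, 197, 178, 348, 433, 652, 655, 651, 646, 648, 652, 656, 660, 664, 664, 654, 650, 656, 662, 508, 202, 237, 401, 400, 381, 197, 190, 189]
```

The pads hide the block's edges in this view, so the fingertips are above its 46 mm top. The reported height must be off. I'll find the offset by touching down gently.

```bash
python3 -m inch '[{"dr":[0,0,0],"slide":[0,0,0],"fingers":0.3},{"dr":[0,0,0],"slide":[0,0,0.001],"fingers":0.3},{"dr":[0,0,0],"slide":[0,0,0.002],"fingers":0.3},{"dr":[0,0,0],"slide":[0,0,0.003],"fingers":0.3},{"dr":[0,0,0],"slide":[0,0,0.004],"fingers":0.3},{"dr":[0,0,0],"slide":[0,0,0.005],"fingers":0.3},{"dr":[0,0,0],"slide":[0,0,0.006],"fingers":0.3},{"dr":[0,0,0],"slide":[0,0,0.007],"fingers":0.3},{"dr":[0,0,0],"slide":[0,0,0.007],"fingers":0.3},{"dr":[0,0,0],"slide":[0,0,0.007],"fingers":0.3}]'
```

```text
t: 9.85
tcp_pos: [0.456, 0.2877, 0.0467]
eef_rot: [179.9, 0.2, 77.0]
contact_force: [-7.5, -6.5, 27.7]
gripper_width: 0.0301
grip_force: 14.1
```

```bash
python3 -m inch '[{"dr":[0,0,0],"slide":[0,0,-0.02],"fingers":0.3},{"dr":[0,0,0],"slide":[0,0,-0.02],"fingers":-1},{"dr":[0,0,0],"slide":[0,0,-0.02],"fingers":-1},{"dr":[0,0,0],"slide":[0,0,-0.02],"fingers":-1},{"dr":[0,0,0],"slide":[0,0,-0.02],"fingers":-1},{"dr":[0,0,0],"slide":[0,0,-0.01],"fingers":-1},{"dr":[0,0,0],"slide":[0,0,0],"fingers":-1},{"dr":[0,0,0],"slide":[0,0,0.01],"fingers":-1},{"dr":[0,0,0],"slide":[0,0,0.02],"fingers":-1},{"dr":[0,0,0],"slide":[0,0,0.02],"fingers":-1}]'; python3 -m inch '[{"dr":[0,0,0],"slide":[0,0,0],"fingers":-0.5},{"dr":[0,0,0],"slide":[0,0,0],"fingers":-0.2},{"dr":[0,0,0],"slide":[0,0,0],"fingers":0},{"dr":[0,0,0],"slide":[0,0,0],"fingers":0.2},{"dr":[0,0,0],"slide":[0,0,0],"fingers":0.5},{"dr":[0,0,0],"slide":[0,0,0],"fingers":1},{"dr":[0,0,0],"slide":[0,0,0],"fingers":1},{"dr":[0,0,0],"slide":[0,0,0],"fingers":1},{"dr":[0,0,0],"slide":[0,0,0],"fingers":1},{"dr":[0,0,0],"slide":[0,0,0],"fingers":1}]'
```

```text
t: 10.85
tcp_pos: [0.4548, 0.2869, 0.026]
eef_rot: [-179.9, 0.1, 77.0]
contact_force: [0.6, -0.1, -0.7]
gripper_width: 0.0853
grip_force: 0.0
t: 11.85
tcp_pos: [0.4566, 0.2883, 0.0284]
eef_rot: [179.9, -0.1, 77.0]
contact_force: [0.4, 0.8, 6.0]
gripper_width: 0.0447
grip_force: 64.0
```

```bash
python3 -m inch '[{"dr":[0,0,0],"slide":[0,0,-0.02],"fingers":1},{"dr":[0,0,0],"slide":[0,0,-0.05],"fingers":1},{"dr":[0,0,0],"slide":[0,0,-0.08],"fingers":1},{"dr":[0,0,0],"slide":[0,0,-0.12],"fingers":1},{"dr":[0,0,0],"slide":[0,0,-0.14],"fingers":1},{"dr":[0,0,0],"slide":[0,0,-0.15],"fingers":1},{"dr":[0,0,0],"slide":[0,0,-0.15],"fingers":1},{"dr":[0,0,0],"slide":[0,0,-0.15],"fingers":1},{"dr":[0,0,0],"slide":[0,0,-0.15],"fingers":1},{"dr":[0,0,0],"slide":[0,0,-0.15],"fingers":1}]';  python3 plan.py 0.5904 0.0604 0.14 83.7
```

```text
t: 12.85
tcp_pos: [0.4551, 0.2871, 0.1389]
eef_rot: [-179.9, 0.1, 77.0]
contact_force: [-0.4, -0.4, -1.0]
gripper_width: 0.0444
grip_force: 63.2
at [0.4551 0.2871 0.1389] [-1.7989e+02  8.0000e-02  7.7000e+01] q [  2.  22. -45. 110.  19.  55. -65.] w 0.0444
slide [-0.254   0.2437 -0.0016] dr [-0.001   0.0007 -0.0585]
```

```bash
python3 -m inch '[{"dr":[0,0,-0.006],"slide":[-0.025,0.024,0],"fingers":1},{"dr":[0,0,-0.015],"slide":[-0.06,0.058,0],"fingers":1},{"dr":[0,0,-0.024],"slide":[-0.1,0.096,0],"fingers":1},{"dr":[0,0,-0.033],"slide":[-0.14,0.134,0],"fingers":1},{"dr":[0,0,-0.042],"slide":[-0.18,0.173,0],"fingers":1},{"dr":[0,0,-0.052],"slide":[-0.22,0.211,0],"fingers":1},{"dr":[0,0,-0.0585],"slide":[-0.245,0.235,0],"fingers":1},{"dr":[0,0,-0.0585],"slide":[-0.254,0.244,0],"fingers":1},{"dr":[0,0,-0.0585],"slide":[-0.254,0.244,0],"fingers":1},{"dr":[0,0,-0.0585],"slide":[-0.254,0.244,0],"fingers":1}]';  python3 - <<'E'
from workcell import bot
from h import *
np.set_printoptions(precision=4,suppress=True)
o=bot.get_obs();p=o["tcp_pos"];print(p,o["eef_rot"],o["gripper_width"])
t=Cam(bot,"top");s=Cam(bot,"side")
a=cv2.resize(t.im[190:280,260:340],(400,450),interpolation=cv2.INTER_CUBIC);b=cv2.resize(s.im[200:300,240:329],(400,450),interpolation=cv2.INTER_CUBIC)
cv2.imwrite("pics/v.png",np.hstack([a,b]))
for c in(t,s): print(c.proj([p[0],p[1],p[2]]))
E
```

```text
t: 13.85
tcp_pos: [0.5901, 0.0634, 0.1398]
eef_rot: [-179.9, -0.1, 83.8]
contact_force: [-0.4, 0.8, -1.8]
gripper_width: 0.0447
grip_force: 63.1
[0.5901 0.0634 0.1398] [-179.9066   -0.0901   83.838 ] 0.04466220134827183
[294.6376 211.2265]
[274.1906 234.1797]
```

View pics/v.png

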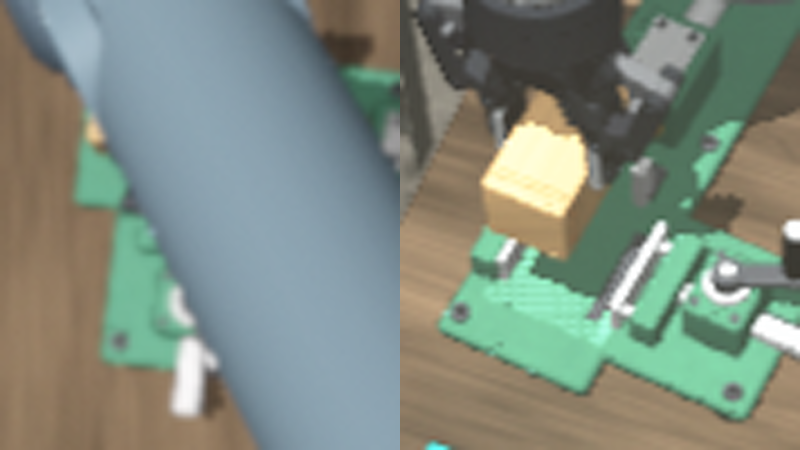

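The side view shows the held block above the vise. Its +y end top corners are at (483,181) and (563,216) in the crop, and its lower right corner is at (561,256). The jaws lie below and to either side.

Run:
```python
from workcell import bot
from h import *
np.set_printoptions(precision=4,suppress=True)
s=Cam(bot,"side")
S=lambda x,y:(240+(x-400+.5)/4.494-.5,200+(y+.5)/4.5-.5)
th=np.radians(-6.3);ex=np.array([np.cos(th),np.sin(th)]);ey=np.array([-np.sin(th),np.cos(th)]);n0=np.array([.595,.0478])
pr=lambda P:np.array([(P[:2]-n0)@ex,(P[:2]-n0)@ey])*1000
for z in(.150,.157,.164):
    a=s.on(*S(483,181),z);b=s.on(*S(563,216),z);c=s.on(*S(561,256),z-.046)
    print(z,pr(a),pr(b),pr(c),"w",np.linalg.norm(a-b))
# jaws in same frame
for n,q,z in(("fixedjaw top near end",(503,276),.039),("fixed jaw top outer",(520,242),.039),("mov jaw face top far",(660,228),.039),("mov near",(614,306),.039),("lugB top",(647,163),.049)): print(n,pr(s.on(*S(*q),z)))
```

```text
0.15 [15.2245 49.8398] [-30.3335  50.3635] [-25.2036  48.0467] w 0.045561020571478456
0.157 [12.5891 53.4884] [-32.6866  54.0088] [-27.4952  51.5631] w 0.045278654039084605
0.164 [ 9.9537 57.1369] [-35.0396  57.6541] [-29.7867  55.0796] w 0.044996287506690866
fixedjaw top near end [18.1989 40.1374]
fixed jaw top outer [20.1431 17.3851]
mov jaw face top far [-43.8999 -23.8614]
mov near [-43.8608  30.3322]
lugB top [-21.6784 -52.4644]
```

```bash
python3 -m inch '[{"dr":[0,0,0],"slide":[0,0,0.02],"fingers":1},{"dr":[0,0,0],"slide":[0,0,0.04],"fingers":1},{"dr":[0,0,0],"slide":[0,0,0.06],"fingers":1},{"dr":[0,0,0],"slide":[0,0,0.08],"fingers":1},{"dr":[0,0,0],"slide":[0,0,0.095],"fingers":1},{"dr":[0,0,0],"slide":[0,0,0.105],"fingers":1},{"dr":[0,0,0],"slide":[0,0,0.112],"fingers":1},{"dr":[0,0,0],"slide":[0,0,0.117],"fingers":1},{"dr":[0,0,0],"slide":[0,0,0.12],"fingers":1},{"dr":[0,0,0],"slide":[0,0,0.12],"fingers":1}]'; python3 plan.py 0.5904 0.0604 0.0434 83.7
```

```text
t: 15.0
tcp_pos: [0.5915, 0.0609, 0.0503]
eef_rot: [180.0, -0.0, 83.7]
contact_force: [0.2, 0.6, -1.1]
gripper_width: 0.0446
grip_force: 63.2
at [0.5915 0.0609 0.0503] [ 1.7998e+02 -1.0000e-02  8.3690e+01] q [ 19.  34. -37. 105.  26.  50. -36.] w 0.0446
slide [-0.0009 -0.0014  0.0092] dr [ 0.0002 -0.0001 -0.    ]
```

Clear so far, with no contact. Lower in small steps to feel the floor.

```bash
python3 -m inch '[{"dr":[0,0,0],"slide":[0,0,0.0015],"fingers":1},{"dr":[0,0,0],"slide":[0,0,0.003],"fingers":1},{"dr":[0,0,0],"slide":[0,0,0.0045],"fingers":1},{"dr":[0,0,0],"slide":[0,0,0.006],"fingers":1},{"dr":[0,0,0],"slide":[0,0,0.007],"fingers":1},{"dr":[0,0,0],"slide":[0,0,0.008],"fingers":1},{"dr":[0,0,0],"slide":[0,0,0.009],"fingers":1},{"dr":[0,0,0],"slide":[0,0,0.009],"fingers":1},{"dr":[0,0,0],"slide":[0,0,0.009],"fingers":1},{"dr":[0,0,0],"slide":[0,0,0.009],"fingers":1}]'
```

```text
t: 16.0
tcp_pos: [0.5914, 0.0609, 0.0435]
eef_rot: [180.0, -0.0, 83.7]
contact_force: [0.6, -0.4, -0.7]
gripper_width: 0.0446
grip_force: 63.2
```

```bash
python3 -m inch '[{"dr":[0,0,0],"slide":[0,0,0.0005],"fingers":1},{"dr":[0,0,0],"slide":[0,0,0.001],"fingers":1},{"dr":[0,0,0],"slide":[0,0,0.0015],"fingers":1},{"dr":[0,0,0],"slide":[0,0,0.002],"fingers":1},{"dr":[0,0,0],"slide":[0,0,0.0025],"fingers":1},{"dr":[0,0,0],"slide":[0,0,0.003],"fingers":1},{"dr":[0,0,0],"slide":[0,0,0.0035],"fingers":1},{"dr":[0,0,0],"slide":[0,0,0.004],"fingers":1},{"dr":[0,0,0],"slide":[0,0,0.004],"fingers":1},{"dr":[0,0,0],"slide":[0,0,0.004],"fingers":1}]'
```

```text
t: 17.0
tcp_pos: [0.5914, 0.0609, 0.0434]
eef_rot: [-180.0, 0.1, 83.7]
contact_force: [-7.5, -2.6, 17.0]
gripper_width: 0.0444
grip_force: 65.5
```

```bash
python3 -m inch '[{"dr":[0,0,0],"slide":[0,0,-0.003],"fingers":1},{"dr":[0,0,0],"slide":[-0.002,0,-0.003],"fingers":1},{"dr":[0,0,0],"slide":[-0.004,0,-0.003],"fingers":1},{"dr":[0,0,0],"slide":[-0.006,0,-0.003],"fingers":1},{"dr":[0,0,0],"slide":[-0.008,0,-0.003],"fingers":1},{"dr":[0,0,0],"slide":[-0.01,0,-0.003],"fingers":1},{"dr":[0,0,0],"slide":[-0.012,0,-0.003],"fingers":1},{"dr":[0,0,0],"slide":[-0.0135,0,-0.003],"fingers":1},{"dr":[0,0,0],"slide":[-0.0145,0,-0.003],"fingers":1},{"dr":[0,0,0],"slide":[-0.0145,0,-0.003],"fingers":1}]'
```

```text
t: 18.0
tcp_pos: [0.5914, 0.0513, 0.0435]
eef_rot: [179.9, -0.1, 83.7]
contact_force: [0.8, 2.8, 5.2]
gripper_width: 0.0447
grip_force: 63.9
```

```bash
python3 -m inch '[{"dr":[0,0,0],"slide":[-0.0007,0,0],"fingers":1},{"dr":[0,0,0],"slide":[-0.0014,0,0],"fingers":1},{"dr":[0,0,0],"slide":[-0.0021,0,0],"fingers":1},{"dr":[0,0,0],"slide":[-0.0028,0,0],"fingers":1},{"dr":[0,0,0],"slide":[-0.0035,0,0],"fingers":1},{"dr":[0,0,0],"slide":[-0.0042,0,0],"fingers":1},{"dr":[0,0,0],"slide":[-0.0049,0,0],"fingers":1},{"dr":[0,0,0],"slide":[-0.005,0,0],"fingers":1},{"dr":[0,0,0],"slide":[-0.005,0,0],"fingers":1},{"dr":[0,0,0],"slide":[-0.005,0,0],"fingers":1}]'
```

```text
t: 19.0
tcp_pos: [0.5911, 0.0486, 0.0435]
eef_rot: [179.8, -0.2, 83.8]
contact_force: [0.9, 5.1, 4.7]
gripper_width: 0.0445
grip_force: 63.9
```

```bash
python3 -m inch '[{"dr":[0,0,0],"slide":[-0.0007,0,0],"fingers":1},{"dr":[0,0,0],"slide":[-0.0014,0,0],"fingers":1},{"dr":[0,0,0],"slide":[-0.0021,0,0],"fingers":1},{"dr":[0,0,0],"slide":[-0.0028,0,0],"fingers":1},{"dr":[0,0,0],"slide":[-0.0035,0,0],"fingers":1},{"dr":[0,0,0],"slide":[-0.0042,0,0],"fingers":1},{"dr":[0,0,0],"slide":[-0.0049,0,0],"fingers":1},{"dr":[0,0,0],"slide":[-0.005,0,0],"fingers":1},{"dr":[0,0,0],"slide":[-0.005,0,0],"fingers":1},{"dr":[0,0,0],"slide":[-0.005,0,0],"fingers":1}]'
```

```text
t: 20.0
tcp_pos: [0.591, 0.0485, 0.0437]
eef_rot: [179.8, -0.5, 83.9]
contact_force: [1.4, 8.8, 3.7]
gripper_width: 0.0444
grip_force: 63.8
```

```bash
python3 -m inch '[{"dr":[0,0,0],"slide":[0.003,0,0],"fingers":1},{"dr":[0,0,0],"slide":[0.004,0,0],"fingers":-0.2},{"dr":[0,0,0],"slide":[0.004,0,0],"fingers":-0.4},{"dr":[0,0,0],"slide":[0.004,0,0],"fingers":-0.6},{"dr":[0,0,0],"slide":[0.004,0,0],"fingers":-0.6},{"dr":[0,0,0],"slide":[0.004,0,-0.02],"fingers":-0.6},{"dr":[0,0,0],"slide":[0.004,0,-0.05],"fingers":-0.8},{"dr":[0,0,0],"slide":[0.004,0,-0.09],"fingers":-1},{"dr":[0,0,0],"slide":[0.004,0,-0.14],"fingers":-1},{"dr":[0,0,0],"slide":[0.004,0,-0.14],"fingers":-1}]'
python3 - <<'E'
from workcell import bot
from h import *
np.set_printoptions(precision=4,suppress=True)
w=Cam(bot,"wrist");s=Cam(bot,"side");o=bot.get_obs();print(o["tcp_pos"])
a=cv2.resize(w.im,(480,360)); b=cv2.resize(s.im[200:300,240:329],(320,360),interpolation=cv2.INTER_CUBIC)
cv2.imwrite("pics/p.png",np.hstack([a,b]))
cv2.imwrite("pics/wfull.png",w.im)
E
python3 plan.py 0.4688 0.0447 0.14 83.7
```

```text
t: 21.0
tcp_pos: [0.5944, 0.0467, 0.1548]
eef_rot: [179.3, -0.1, 83.7]
contact_force: [0.6, 0.4, 0.7]
gripper_width: 0.0854
grip_force: 0.0
[0.5908 0.0456 0.1498]
at [0.5908 0.0456 0.1498] [1.7979e+02 1.0000e-02 8.3690e+01] q [ 24.  26. -41. 102.  20.  58. -30.] w 0.0855
slide [-0.019  -0.1616  0.0125] dr [ 0.0018  0.0001 -0.0001]
```

View pics/p.png

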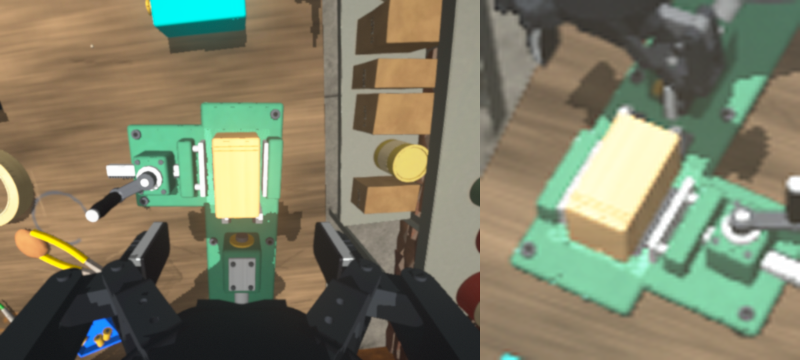

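The wrist and side views show the pedestal square in the vise at wrist (213–259, 133–218), with its insert end against the lugs at about (228,218). Next is the crank handle.

```bash
python3 -m inch '[{"dr":[0,0,0],"slide":[-0.004,-0.03,0],"fingers":-1},{"dr":[0,0,0],"slide":[-0.008,-0.07,0],"fingers":-1},{"dr":[0,0,0],"slide":[-0.012,-0.11,0.005],"fingers":-1},{"dr":[0,0,0],"slide":[-0.017,-0.145,0.0125],"fingers":-1},{"dr":[0,0,0],"slide":[-0.019,-0.1616,0.0125],"fingers":-1},{"dr":[0,0,0],"slide":[-0.019,-0.1616,0.0125],"fingers":-1},{"dr":[0,0,0],"slide":[-0.019,-0.1616,0.0325],"fingers":-1},{"dr":[0,0,0],"slide":[-0.019,-0.1616,0.0625],"fingers":-1},{"dr":[0,0,0],"slide":[-0.019,-0.1616,0.0825],"fingers":-1},{"dr":[0,0,0],"slide":[-0.019,-0.1616,0.0825],"fingers":-1}]'; python3 plan.py 0.4688 0.0447 0.076 83.7
```

```text
t: 22.1
tcp_pos: [0.4662, 0.0447, 0.0831]
eef_rot: [-179.7, -0.0, 83.7]
contact_force: [0.3, 0.0, 0.2]
gripper_width: 0.0853
grip_force: 0.0
at [0.4662 0.0447 0.0831] [-1.7969e+02 -4.0000e-02  8.3700e+01] q [ 28.  20. -42. 121.  18.  46. -32.] w 0.0853
slide [0.0004 0.0035 0.0095] dr [-0.0027 -0.0003 -0.    ]
```

```bash
python3 -m inch '[{"dr":[0,0,0],"slide":[0,0,0.004],"fingers":-1},{"dr":[0,0,0],"slide":[0,0,0.006],"fingers":-0.6},{"dr":[0,0,0],"slide":[0,0,0.006],"fingers":-0.2},{"dr":[0,0,0],"slide":[0,0,0.006],"fingers":0.2},{"dr":[0,0,0],"slide":[0,0,0.006],"fingers":0.4},{"dr":[0,0,0],"slide":[0,0,0.006],"fingers":0.6},{"dr":[0,0,0],"slide":[0,0,0.006],"fingers":1},{"dr":[0,0,0],"slide":[0,0,0.006],"fingers":1},{"dr":[0,0,0],"slide":[0,0,0.006],"fingers":1},{"dr":[0,0,0],"slide":[0,0,0.006],"fingers":1}]'
```

```text
t: 23.1
tcp_pos: [0.4689, 0.0447, 0.0818]
eef_rot: [179.9, -0.0, 83.7]
contact_force: [2.2, -0.4, 2.8]
gripper_width: 0.0117
grip_force: 58.6
```

```bash
cat > circ.py <<'E'
import sys; from h import *
# circ.py radius startdeg totaldeg ... yaw83.7: cumulative clockwise rows from start angle
r,a0,tot,psi=map(float,sys.argv[1:5]); x0=[np.cos(np.radians(a0)),np.sin(np.radians(a0))]
u=np.radians(psi); tx=np.array([np.cos(u),np.sin(u)]);ty=np.array([np.sin(u),-np.cos(u)])
for k in range(1,11):
    a=np.radians(a0-tot*k/10); d=r*(np.array([np.cos(a),np.sin(a)])-x0); print(round(a0-tot*k/10,1),np.round([d@tx/.75,d@ty/.75],4))
E
python3 circ.py .035 -158 80 83.7; echo; python3 circ.py .035 122 80 83.7
```

```text
-166.0 [ 0.0059 -0.0027]
-174.0 [ 0.0122 -0.0045]
-182.0 [ 0.0186 -0.0054]
-190.0 [ 0.0251 -0.0055]
-198.0 [ 0.0316 -0.0046]
-206.0 [ 0.0379 -0.0028]
-214.0 [ 0.0438 -0.0002]
-222.0 [0.0494 0.0032]
-230.0 [0.0544 0.0074]
-238.0 [0.0587 0.0122]

114.0 [0.0037 0.0054]
106.0 [0.0066 0.0112]
98.0 [0.0086 0.0174]
90.0 [0.0098 0.0238]
82.0 [0.01   0.0303]
74.0 [0.0094 0.0368]
66.0 [0.0078 0.0431]
58.0 [0.0054 0.0492]
50.0 [0.0022 0.0548]
42.0 [-0.0018  0.06  ]
```

```bash
python3 -m inch '[{"dr":[0,0,0],"slide":[0.0059,-0.0027,0],"fingers":1},{"dr":[0,0,0],"slide":[0.0122,-0.0045,0],"fingers":1},{"dr":[0,0,0],"slide":[0.0186,-0.0054,0],"fingers":1},{"dr":[0,0,0],"slide":[0.0251,-0.0055,0],"fingers":1},{"dr":[0,0,0],"slide":[0.0316,-0.0046,0],"fingers":1},{"dr":[0,0,0],"slide":[0.0379,-0.0028,0],"fingers":1},{"dr":[0,0,0],"slide":[0.0438,-0.0002,0],"fingers":1},{"dr":[0,0,0],"slide":[0.0494,0.0032,0],"fingers":1},{"dr":[0,0,0],"slide":[0.0544,0.0074,0],"fingers":1},{"dr":[0,0,0],"slide":[0.0587,0.0122,0],"fingers":1}]'
```

```text
t: 24.1
tcp_pos: [0.4808, 0.0844, 0.0817]
eef_rot: [-179.9, 0.4, 83.6]
contact_force: [-2.0, -6.0, 9.6]
gripper_width: 0.012
grip_force: 59.5
```

```bash
python3 -m inch '[{"dr":[0,0,0],"slide":[0.0037,0.0054,0],"fingers":1},{"dr":[0,0,0],"slide":[0.0066,0.0112,0],"fingers":1},{"dr":[0,0,0],"slide":[0.0086,0.0174,0],"fingers":1},{"dr":[0,0,0],"slide":[0.0098,0.0238,-0.001],"fingers":1},{"dr":[0,0,0],"slide":[0.01,0.0303,-0.001],"fingers":1},{"dr":[0,0,0],"slide":[0.0094,0.0368,-0.001],"fingers":1},{"dr":[0,0,0],"slide":[0.0078,0.0431,-0.001],"fingers":1},{"dr":[0,0,0],"slide":[0.0054,0.0492,-0.001],"fingers":1},{"dr":[0,0,0],"slide":[0.0022,0.0548,-0.001],"fingers":1},{"dr":[0,0,0],"slide":[-0.0018,0.06,-0.001],"fingers":1}]'; python3 circ.py .035 42 20 83.7;python3 circ.py .035 22 20 83.7
```

```text
t: 25.1
tcp_pos: [0.5229, 0.0843, 0.0818]
eef_rot: [-179.7, -0.1, 83.8]
contact_force: [-3.0, 3.3, 5.0]
gripper_width: 0.0118
grip_force: 59.4
40.0 [-0.0011  0.0012]
38.0 [-0.0023  0.0024]
36.0 [-0.0034  0.0035]
34.0 [-0.0047  0.0045]
32.0 [-0.0059  0.0056]
30.0 [-0.0072  0.0066]
28.0 [-0.0085  0.0075]
26.0 [-0.0099  0.0084]
24.0 [-0.0113  0.0092]
22.0 [-0.0127  0.01  ]
20.0 [-0.0014  0.0007]
18.0 [-0.0029  0.0014]
16.0 [-0.0044  0.0021]
14.0 [-0.0059  0.0027]
12.0 [-0.0075  0.0032]
10.0 [-0.009   0.0037]
8.0 [-0.0106  0.0041]
6.0 [-0.0122  0.0045]
4.0 [-0.0138  0.0048]
2.0 [-0.0154  0.0051]
```

```bash
python3 circ.py .035 42 40 83.7;python3 circ.py .035 2 30 83.7; python3 circ.py .035 -28 30 83.7
```

```text
38.0 [-0.0023  0.0024]
34.0 [-0.0047  0.0045]
30.0 [-0.0072  0.0066]
26.0 [-0.0099  0.0084]
22.0 [-0.0127  0.01  ]
18.0 [-0.0156  0.0115]
14.0 [-0.0187  0.0127]
10.0 [-0.0217  0.0137]
6.0 [-0.0249  0.0146]
2.0 [-0.0281  0.0151]
-1.0 [-0.0024  0.0003]
-4.0 [-0.0049  0.0005]
-7.0 [-0.0073  0.0005]
-10.0 [-0.0097  0.0004]
-13.0 [-0.0122  0.0002]
-16.0 [-0.0146 -0.0002]
-19.0 [-0.017  -0.0007]
-22.0 [-0.0194 -0.0013]
-25.0 [-0.0217 -0.002 ]
-28.0 [-0.024  -0.0028]
-31.0 [-0.0022 -0.001 ]
-34.0 [-0.0044 -0.002 ]
-37.0 [-0.0066 -0.0032]
-40.0 [-0.0086 -0.0045]
-43.0 [-0.0106 -0.0059]
-46.0 [-0.0126 -0.0075]
-49.0 [-0.0144 -0.0091]
-52.0 [-0.0161 -0.0108]
-55.0 [-0.0178 -0.0126]
-58.0 [-0.0194 -0.0144]
```

```bash
python3 -m inch '[{"dr":[0,0,0],"slide":[-0.0023,0.0024,0],"fingers":1},{"dr":[0,0,0],"slide":[-0.0047,0.0045,0],"fingers":1},{"dr":[0,0,0],"slide":[-0.0072,0.0066,0],"fingers":1},{"dr":[0,0,0],"slide":[-0.0099,0.0084,0],"fingers":1},{"dr":[0,0,0],"slide":[-0.0127,0.01,0],"fingers":1},{"dr":[0,0,0],"slide":[-0.0156,0.0115,0],"fingers":1},{"dr":[0,0,0],"slide":[-0.0187,0.0127,0],"fingers":1},{"dr":[0,0,0],"slide":[-0.0217,0.0137,0],"fingers":1},{"dr":[0,0,0],"slide":[-0.0249,0.0146,0],"fingers":1},{"dr":[0,0,0],"slide":[-0.0281,0.0151,0],"fingers":1}]'; python3 -m inch '[{"dr":[0,0,0],"slide":[-0.0024,0.0003,0],"fingers":1},{"dr":[0,0,0],"slide":[-0.0049,0.0005,0],"fingers":1},{"dr":[0,0,0],"slide":[-0.0073,0.0005,0],"fingers":1},{"dr":[0,0,0],"slide":[-0.0097,0.0004,0],"fingers":1},{"dr":[0,0,0],"slide":[-0.0122,0.0002,0],"fingers":1},{"dr":[0,0,0],"slide":[-0.0146,-0.0002,0],"fingers":1},{"dr":[0,0,0],"slide":[-0.017,-0.0007,0],"fingers":1},{"dr":[0,0,0],"slide":[-0.0194,-0.0013,0],"fingers":1},{"dr":[0,0,0],"slide":[-0.0217,-0.002,0],"fingers":1},{"dr":[0,0,0],"slide":[-0.024,-0.0028,0],"fingers":1}]'
```

```text
t: 26.1
tcp_pos: [0.5361, 0.0632, 0.0821]
eef_rot: [179.8, -0.4, 83.8]
contact_force: [3.8, 5.7, -3.3]
gripper_width: 0.012
grip_force: 58.4
t: 27.1
tcp_pos: [0.534, 0.0428, 0.0822]
eef_rot: [179.6, -0.2, 83.7]
contact_force: [6.8, 2.7, -5.0]
gripper_width: 0.012
grip_force: 58.4
```

```bash
python3 -m inch '[{"dr":[0,0,0],"slide":[-0.0011,-0.0005,0],"fingers":1},{"dr":[0,0,0],"slide":[-0.0022,-0.001,0],"fingers":1},{"dr":[0,0,0],"slide":[-0.0033,-0.0015,0],"fingers":1},{"dr":[0,0,0],"slide":[-0.0044,-0.002,0],"fingers":1},{"dr":[0,0,0],"slide":[-0.0055,-0.0026,0],"fingers":1},{"dr":[0,0,0],"slide":[-0.0066,-0.0032,0],"fingers":1},{"dr":[0,0,0],"slide":[-0.0076,-0.0038,0],"fingers":1},{"dr":[0,0,0],"slide":[-0.0086,-0.0045,0],"fingers":1},{"dr":[0,0,0],"slide":[-0.0096,-0.0052,0],"fingers":1},{"dr":[0,0,0],"slide":[-0.0106,-0.0059,0],"fingers":1}]'; python3 circ.py .035 -43 20 83.7
```

```text
t: 28.1
tcp_pos: [0.5286, 0.0339, 0.0821]
eef_rot: [179.6, -0.1, 83.7]
contact_force: [7.4, 0.1, -4.3]
gripper_width: 0.0119
grip_force: 58.5
-45.0 [-0.0013 -0.001 ]
-47.0 [-0.0025 -0.002 ]
-49.0 [-0.0038 -0.0031]
-51.0 [-0.0049 -0.0042]
-53.0 [-0.0061 -0.0054]
-55.0 [-0.0072 -0.0066]
-57.0 [-0.0082 -0.0079]
-59.0 [-0.0092 -0.0091]
-61.0 [-0.0102 -0.0104]
-63.0 [-0.0111 -0.0118]
```

```bash
python3 -m inch '[{"dr":[0,0,0],"slide":[-0.0013,-0.001,0],"fingers":1},{"dr":[0,0,0],"slide":[-0.0025,-0.002,0],"fingers":1},{"dr":[0,0,0],"slide":[-0.0038,-0.0031,0],"fingers":1},{"dr":[0,0,0],"slide":[-0.0049,-0.0042,0],"fingers":1},{"dr":[0,0,0],"slide":[-0.0061,-0.0054,0],"fingers":1},{"dr":[0,0,0],"slide":[-0.0072,-0.0066,0],"fingers":1},{"dr":[0,0,0],"slide":[-0.0082,-0.0079,0],"fingers":1},{"dr":[0,0,0],"slide":[-0.0092,-0.0091,0],"fingers":1},{"dr":[0,0,0],"slide":[-0.0102,-0.0104,0],"fingers":1},{"dr":[0,0,0],"slide":[-0.0111,-0.0118,0],"fingers":1}]'; python3 circ.py .035 -63 20 83.7
```

```text
t: 29.1
tcp_pos: [0.5186, 0.0257, 0.0821]
eef_rot: [179.7, -0.0, 83.7]
contact_force: [6.3, -0.4, -4.2]
gripper_width: 0.0118
grip_force: 58.6
-65.0 [-0.0009 -0.0014]
-67.0 [-0.0017 -0.0028]
-69.0 [-0.0025 -0.0042]
-71.0 [-0.0032 -0.0057]
-73.0 [-0.0039 -0.0072]
-75.0 [-0.0045 -0.0087]
-77.0 [-0.005  -0.0102]
-79.0 [-0.0056 -0.0117]
-81.0 [-0.006  -0.0133]
-83.0 [-0.0064 -0.0149]
```

```bash
python3 -m inch '[{"dr":[0,0,0],"slide":[-0.0009,-0.0014,0],"fingers":1},{"dr":[0,0,0],"slide":[-0.0017,-0.0028,0],"fingers":1},{"dr":[0,0,0],"slide":[-0.0025,-0.0042,0],"fingers":1},{"dr":[0,0,0],"slide":[-0.0032,-0.0057,0],"fingers":1},{"dr":[0,0,0],"slide":[-0.0039,-0.0072,0],"fingers":1},{"dr":[0,0,0],"slide":[-0.0045,-0.0087,0],"fingers":1},{"dr":[0,0,0],"slide":[-0.005,-0.0102,0],"fingers":1},{"dr":[0,0,0],"slide":[-0.0056,-0.0117,0],"fingers":1},{"dr":[0,0,0],"slide":[-0.006,-0.0133,0],"fingers":1},{"dr":[0,0,0],"slide":[-0.0064,-0.0149,0],"fingers":1}]'; python3 circ.py .035 -83 20 83.7
```

```text
t: 30.1
tcp_pos: [0.5074, 0.0219, 0.0821]
eef_rot: [179.6, -0.0, 83.6]
contact_force: [8.2, -1.2, -5.4]
gripper_width: 0.012
grip_force: 58.4
-85.0 [-0.0003 -0.0016]
-87.0 [-0.0006 -0.0032]
-89.0 [-0.0009 -0.0048]
-91.0 [-0.0011 -0.0064]
-93.0 [-0.0012 -0.008 ]
-95.0 [-0.0012 -0.0097]
-97.0 [-0.0012 -0.0113]
-99.0 [-0.0012 -0.0129]
-101.0 [-0.0011 -0.0146]
-103.0 [-0.0009 -0.0162]
```

```bash
python3 -m inch '[{"dr":[0,0,0],"slide":[0,0,0],"fingers":1},{"dr":[0,0,0],"slide":[-0.0001,-0.0006,0],"fingers":1},{"dr":[0,0,0],"slide":[-0.0002,-0.0011,0],"fingers":1},{"dr":[0,0,0],"slide":[-0.0003,-0.0016,0],"fingers":1},{"dr":[0,0,0],"slide":[-0.0004,-0.0021,0],"fingers":1},{"dr":[0,0,0],"slide":[-0.0005,-0.0026,0],"fingers":1},{"dr":[0,0,0],"slide":[-0.0006,-0.0032,0],"fingers":1},{"dr":[0,0,0],"slide":[-0.0007,-0.0037,0],"fingers":1},{"dr":[0,0,0],"slide":[-0.0008,-0.0043,0],"fingers":1},{"dr":[0,0,0],"slide":[-0.0009,-0.0048,0],"fingers":1}]'
```

```text
t: 31.1
tcp_pos: [0.5038, 0.0215, 0.0821]
eef_rot: [179.6, -0.0, 83.6]
contact_force: [7.8, -0.8, -5.6]
gripper_width: 0.0117
grip_force: 58.4
```

```bash
python3 -m inch '[{"dr":[0,0,0],"slide":[-0.0001,-0.0008,0],"fingers":1},{"dr":[0,0,0],"slide":[-0.0002,-0.0016,0],"fingers":1},{"dr":[0,0,0],"slide":[-0.0002,-0.0024,0],"fingers":1},{"dr":[0,0,0],"slide":[-0.0002,-0.0032,0],"fingers":1},{"dr":[0,0,0],"slide":[-0.0003,-0.004,0],"fingers":1},{"dr":[0,0,0],"slide":[-0.0003,-0.0048,0],"fingers":1},{"dr":[0,0,0],"slide":[-0.0003,-0.0056,0],"fingers":1},{"dr":[0,0,0],"slide":[-0.0003,-0.0064,0],"fingers":1},{"dr":[0,0,0],"slide":[-0.0003,-0.0073,0],"fingers":1},{"dr":[0,0,0],"slide":[-0.0003,-0.0081,0],"fingers":1}]'; python3 -c "
from workcell import bot
for i in range(1): print(bot.get_obs()['contact_force'])"
```

```text
t: 32.1
tcp_pos: [0.4981, 0.0216, 0.0821]
eef_rot: [179.6, -0.0, 83.6]
contact_force: [8.2, -0.7, -5.9]
gripper_width: 0.0113
grip_force: 58.4
[ 8.1834428  -0.74525223 -5.91058375]
```

```bash
python3 -m inch '[{"dr":[0,0,0],"slide":[0,-0.0009,0],"fingers":1},{"dr":[0,0,0],"slide":[0.0001,-0.0018,0],"fingers":1},{"dr":[0,0,0],"slide":[0.0002,-0.0028,0],"fingers":1},{"dr":[0,0,0],"slide":[0.0004,-0.0038,0],"fingers":1},{"dr":[0,0,0],"slide":[0.0005,-0.0049,0],"fingers":1},{"dr":[0,0,0],"slide":[0.0007,-0.0058,0],"fingers":1},{"dr":[0,0,0],"slide":[0.001,-0.0068,0],"fingers":1},{"dr":[0,0,0],"slide":[0.0012,-0.0078,0],"fingers":1},{"dr":[0,0,0],"slide":[0.0015,-0.0088,0],"fingers":1},{"dr":[0,0,0],"slide":[0.0017,-0.0096,0],"fingers":1}]'
```

```text
t: 33.1
tcp_pos: [0.4913, 0.023, 0.0821]
eef_rot: [179.6, 0.0, 83.6]
contact_force: [9.4, -2.8, -7.5]
gripper_width: 0.012
grip_force: 58.4
```

```bash
python3 -m inch '[{"dr":[0,0,0],"slide":[0,0,0],"fingers":0.2},{"dr":[0,0,0],"slide":[0,0,0],"fingers":-0.2},{"dr":[0,0,0],"slide":[0,0,0],"fingers":-0.4},{"dr":[0,0,0],"slide":[0,0,0],"fingers":-0.4},{"dr":[0,0,0],"slide":[0,0,-0.01],"fingers":-0.4},{"dr":[0,0,0],"slide":[0,0,-0.04],"fingers":-0.4},{"dr":[0,0,0],"slide":[0,0,-0.07],"fingers":-0.4},{"dr":[0,0,0],"slide":[0,0,-0.1],"fingers":-0.4},{"dr":[0,0,0],"slide":[0,0,-0.1],"fingers":-0.4},{"dr":[0,0,0],"slide":[0,0,-0.1],"fingers":-0.4}]'
python3 - <<'E'
from workcell import bot
from h import *
np.set_printoptions(precision=4,suppress=True)
print(bot.get_obs()["contact_force"])
E
python3 plan.py 0.5154 -0.1777 0.15 83.7
```

```text
t: 34.1
tcp_pos: [0.488, 0.0253, 0.1577]
eef_rot: [179.9, 0.0, 83.7]
contact_force: [0.0, -0.5, 0.4]
gripper_width: 0.0597
grip_force: 0.0
[ 0.0227 -0.5123  0.4394]
at [0.488  0.0253 0.1577] [1.7992e+02 3.0000e-02 8.3710e+01] q [ 33.  14. -45. 116.  13.  55. -25.] w 0.0597
slide [-0.2651  0.066   0.0105] dr [0.0007 0.0003 0.0001]
```

```bash
python3 -m inch '[{"dr":[0,0,0],"slide":[-0.03,0.007,0],"fingers":-0.6},{"dr":[0,0,0],"slide":[-0.08,0.02,0],"fingers":-0.8},{"dr":[0,0,0],"slide":[-0.13,0.032,0],"fingers":-1},{"dr":[0,0,0],"slide":[-0.18,0.045,0],"fingers":-1},{"dr":[0,0,0],"slide":[-0.23,0.057,0],"fingers":-1},{"dr":[0,0,0],"slide":[-0.255,0.064,0],"fingers":-1},{"dr":[0,0,0],"slide":[-0.265,0.066,0],"fingers":-1},{"dr":[0,0,0],"slide":[-0.265,0.066,0],"fingers":-1},{"dr":[0,0,0],"slide":[-0.265,0.066,0.01],"fingers":-1},{"dr":[0,0,0],"slide":[-0.265,0.066,0.02],"fingers":-1}]'; python3 plan.py 0.5154 -0.1777 0.083 83.7
```

```text
t: 35.1
tcp_pos: [0.5152, -0.1748, 0.1416]
eef_rot: [180.0, -0.0, 83.9]
contact_force: [-0.4, 0.2, 0.1]
gripper_width: 0.0854
grip_force: 0.0
at [ 0.5152 -0.1748  0.1416] [ 1.800e+02 -5.000e-02  8.393e+01] q [ 47.  21. -38. 109.  15.  55.  -4.] w 0.0854
slide [-0.0038  0.0006  0.0781] dr [ 0.     -0.0004  0.002 ]
```

```bash
python3 -m inch '[{"dr":[0,0,0],"slide":[-0.001,0,0.03],"fingers":-1},{"dr":[0,0,0],"slide":[-0.001,0,0.06],"fingers":-1},{"dr":[0,0,0],"slide":[-0.001,0,0.078],"fingers":-1},{"dr":[0,0,0],"slide":[-0.001,0,0.078],"fingers":-0.6},{"dr":[0,0,0],"slide":[-0.001,0,0.078],"fingers":-0.2},{"dr":[0,0,0],"slide":[-0.001,0,0.078],"fingers":0.2},{"dr":[0,0,0],"slide":[-0.001,0,0.078],"fingers":0.4},{"dr":[0,0,0],"slide":[-0.001,0,0.078],"fingers":0.6},{"dr":[0,0,0],"slide":[-0.001,0,0.078],"fingers":1},{"dr":[0,0,0],"slide":[-0.001,0,0.078],"fingers":1}]'; python3 -m inch '[{"dr":[0,0,0],"slide":[0,0,0],"fingers":1},{"dr":[0,0,0],"slide":[0,0,0],"fingers":1},{"dr":[0,0,0],"slide":[0,0,0],"fingers":1},{"dr":[0,0,0],"slide":[0,0,0],"fingers":1},{"dr":[0,0,0],"slide":[0,0,0],"fingers":1},{"dr":[0,0,0],"slide":[0,0,0],"fingers":1},{"dr":[0,0,0],"slide":[0,0,0],"fingers":1},{"dr":[0,0,0],"slide":[0,0,0],"fingers":1},{"dr":[0,0,0],"slide":[0,0,0],"fingers":1},{"dr":[0,0,0],"slide":[0,0,0],"fingers":1}]';python3 circ.py .055 173.3 60 83.7;python3 circ.py .055 113.3 60 83.7;python3 circ.py .055 53.3 60 83.7
```

```text
t: 36.1
tcp_pos: [0.5155, -0.1787, 0.0845]
eef_rot: [179.9, 0.0, 83.7]
contact_force: [-2.4, 0.9, 6.0]
gripper_width: 0.0139
grip_force: 58.5
t: 37.1
tcp_pos: [0.5155, -0.1787, 0.0845]
eef_rot: [179.9, 0.0, 83.7]
contact_force: [-1.9, 1.2, 5.1]
gripper_width: 0.014
grip_force: 58.5
167.3 [0.0077 0.0005]
161.3 [0.0152 0.0017]
155.3 [0.0226 0.0037]
149.3 [0.0298 0.0065]
143.3 [0.0366 0.0101]
137.3 [0.043  0.0143]
131.3 [0.0489 0.0192]
125.3 [0.0543 0.0246]
119.3 [0.0591 0.0306]
113.3 [0.0633 0.0371]
107.3 [0.0034 0.0069]
101.3 [0.0061 0.014 ]
95.3 [0.0081 0.0215]
89.3 [0.0092 0.0291]
83.3 [0.0096 0.0367]
77.3 [0.0091 0.0444]
71.3 [0.0079 0.052 ]
65.3 [0.0058 0.0594]
59.3 [0.003  0.0665]
53.3 [-0.0005  0.0733]
47.3 [-0.0042  0.0064]
41.3 [-0.0091  0.0123]
35.3 [-0.0146  0.0177]
29.3 [-0.0206  0.0225]
23.3 [-0.027   0.0267]
17.3 [-0.0339  0.0301]
11.3 [-0.0411  0.0328]
5.3 [-0.0485  0.0347]
-0.7 [-0.0561  0.0359]
-6.7 [-0.0638  0.0362]
```

```bash
python3 -m inch '[{"dr":[0,0,0],"slide":[0.0077,0.0005,0],"fingers":1},{"dr":[0,0,0],"slide":[0.0152,0.0017,0],"fingers":1},{"dr":[0,0,0],"slide":[0.0226,0.0037,0],"fingers":1},{"dr":[0,0,0],"slide":[0.0298,0.0065,0],"fingers":1},{"dr":[0,0,0],"slide":[0.0366,0.0101,0],"fingers":1},{"dr":[0,0,0],"slide":[0.043,0.0143,0],"fingers":1},{"dr":[0,0,0],"slide":[0.0489,0.0192,0],"fingers":1},{"dr":[0,0,0],"slide":[0.0543,0.0246,0],"fingers":1},{"dr":[0,0,0],"slide":[0.0591,0.0306,0],"fingers":1},{"dr":[0,0,0],"slide":[0.0633,0.0371,0],"fingers":1}]'; python3 circ.py .055 -6.7 60 83.7;python3 circ.py .055 -66.7 60 83.7;python3 circ.py .055 -126.7 60 83.7
```

```text
t: 38.1
tcp_pos: [0.5486, -0.1343, 0.0846]
eef_rot: [179.9, 0.0, 83.7]
contact_force: [-0.9, -0.1, 5.9]
gripper_width: 0.0142
grip_force: 58.5
-12.7 [-0.0077 -0.0005]
-18.7 [-0.0152 -0.0017]
-24.7 [-0.0226 -0.0037]
-30.7 [-0.0298 -0.0065]
-36.7 [-0.0366 -0.0101]
-42.7 [-0.043  -0.0143]
-48.7 [-0.0489 -0.0192]
-54.7 [-0.0543 -0.0246]
-60.7 [-0.0591 -0.0306]
-66.7 [-0.0633 -0.0371]
-72.7 [-0.0034 -0.0069]
-78.7 [-0.0061 -0.014 ]
-84.7 [-0.0081 -0.0215]
-90.7 [-0.0092 -0.0291]
-96.7 [-0.0096 -0.0367]
-102.7 [-0.0091 -0.0444]
-108.7 [-0.0079 -0.052 ]
-114.7 [-0.0058 -0.0594]
-120.7 [-0.003  -0.0665]
-126.7 [ 0.0005 -0.0733]
-132.7 [ 0.0042 -0.0064]
-138.7 [ 0.0091 -0.0123]
-144.7 [ 0.0146 -0.0177]
-150.7 [ 0.0206 -0.0225]
-156.7 [ 0.027  -0.0267]
-162.7 [ 0.0339 -0.0301]
-168.7 [ 0.0411 -0.0328]
-174.7 [ 0.0485 -0.0347]
-180.7 [ 0.0561 -0.0359]
-186.7 [ 0.0638 -0.0362]
```

```bash
python3 -m inch '[{"dr":[0,0,0],"slide":[0.0034,0.0069,0],"fingers":1},{"dr":[0,0,0],"slide":[0.0061,0.014,0],"fingers":1},{"dr":[0,0,0],"slide":[0.0081,0.0215,0],"fingers":1},{"dr":[0,0,0],"slide":[0.0092,0.0291,0],"fingers":1},{"dr":[0,0,0],"slide":[0.0096,0.0367,0],"fingers":1},{"dr":[0,0,0],"slide":[0.0091,0.0444,0],"fingers":1},{"dr":[0,0,0],"slide":[0.0079,0.052,0],"fingers":1},{"dr":[0,0,0],"slide":[0.0058,0.0594,0],"fingers":1},{"dr":[0,0,0],"slide":[0.003,0.0665,0],"fingers":1},{"dr":[0,0,0],"slide":[-0.0005,0.0733,0],"fingers":1}]';python3 -m inch '[{"dr":[0,0,0],"slide":[-0.0042,0.0064,0],"fingers":1},{"dr":[0,0,0],"slide":[-0.0091,0.0123,0],"fingers":1},{"dr":[0,0,0],"slide":[-0.0146,0.0177,0],"fingers":1},{"dr":[0,0,0],"slide":[-0.0206,0.0225,0],"fingers":1},{"dr":[0,0,0],"slide":[-0.027,0.0267,0],"fingers":1},{"dr":[0,0,0],"slide":[-0.0339,0.0301,0],"fingers":1},{"dr":[0,0,0],"slide":[-0.0411,0.0328,0],"fingers":1},{"dr":[0,0,0],"slide":[-0.0485,0.0347,0],"fingers":1},{"dr":[0,0,0],"slide":[-0.0561,0.0359,0],"fingers":1},{"dr":[0,0,0],"slide":[-0.0638,0.0362,0],"fingers":1}]'
```

```text
t: 39.1
tcp_pos: [0.6031, -0.1409, 0.0846]
eef_rot: [179.9, 0.0, 83.7]
contact_force: [-1.1, 0.6, 6.3]
gripper_width: 0.0139
grip_force: 58.5
t: 40.1
tcp_pos: [0.6249, -0.1901, 0.0846]
eef_rot: [179.9, -0.1, 83.7]
contact_force: [-2.6, 1.6, 4.9]
gripper_width: 0.0142
grip_force: 58.7
```

```bash
python3 -m inch '[{"dr":[0,0,0],"slide":[-0.0077,-0.0005,0],"fingers":1},{"dr":[0,0,0],"slide":[-0.0152,-0.0017,0],"fingers":1},{"dr":[0,0,0],"slide":[-0.0226,-0.0037,0],"fingers":1},{"dr":[0,0,0],"slide":[-0.0298,-0.0065,0],"fingers":1},{"dr":[0,0,0],"slide":[-0.0366,-0.0101,0],"fingers":1},{"dr":[0,0,0],"slide":[-0.043,-0.0143,0],"fingers":1},{"dr":[0,0,0],"slide":[-0.0489,-0.0192,0],"fingers":1},{"dr":[0,0,0],"slide":[-0.0543,-0.0246,0],"fingers":1},{"dr":[0,0,0],"slide":[-0.0591,-0.0306,0],"fingers":1},{"dr":[0,0,0],"slide":[-0.0633,-0.0371,0],"fingers":1}]';python3 -m inch '[{"dr":[0,0,0],"slide":[-0.0034,-0.0069,0],"fingers":1},{"dr":[0,0,0],"slide":[-0.0061,-0.014,0],"fingers":1},{"dr":[0,0,0],"slide":[-0.0081,-0.0215,0],"fingers":1},{"dr":[0,0,0],"slide":[-0.0092,-0.0291,0],"fingers":1},{"dr":[0,0,0],"slide":[-0.0096,-0.0367,0],"fingers":1},{"dr":[0,0,0],"slide":[-0.0091,-0.0444,0],"fingers":1},{"dr":[0,0,0],"slide":[-0.0079,-0.052,0],"fingers":1},{"dr":[0,0,0],"slide":[-0.0058,-0.0594,0],"fingers":1},{"dr":[0,0,0],"slide":[-0.003,-0.0665,0],"fingers":1},{"dr":[0,0,0],"slide":[0.0005,-0.0733,0],"fingers":1}]'
```

```text
t: 41.1
tcp_pos: [0.5926, -0.2352, 0.0846]
eef_rot: [179.8, -0.0, 83.7]
contact_force: [0.3, 2.4, 6.2]
gripper_width: 0.014
grip_force: 58.6
t: 42.1
tcp_pos: [0.538, -0.2297, 0.0846]
eef_rot: [179.8, 0.1, 83.7]
contact_force: [1.9, -0.1, 6.1]
gripper_width: 0.014
grip_force: 58.5
```

Final 60°, aiming to end at the starting grip point (0.5155, -0.1787).

```bash
python3 -m inch '[{"dr":[0,0,0],"slide":[0.0042,-0.0064,0],"fingers":1},{"dr":[0,0,0],"slide":[0.0091,-0.0123,0],"fingers":1},{"dr":[0,0,0],"slide":[0.0146,-0.0177,0],"fingers":1},{"dr":[0,0,0],"slide":[0.0206,-0.0225,0],"fingers":1},{"dr":[0,0,0],"slide":[0.027,-0.0267,0],"fingers":1},{"dr":[0,0,0],"slide":[0.0339,-0.0301,0],"fingers":1},{"dr":[0,0,0],"slide":[0.0411,-0.0328,0],"fingers":1},{"dr":[0,0,0],"slide":[0.0485,-0.0347,0],"fingers":1},{"dr":[0,0,0],"slide":[0.0561,-0.0359,0],"fingers":1},{"dr":[0,0,0],"slide":[0.0638,-0.0362,0],"fingers":1}]'; python3 -m inch '[{"dr":[0,0,0],"slide":[0,0,0],"fingers":1},{"dr":[0,0,0],"slide":[0,0,0],"fingers":1},{"dr":[0,0,0],"slide":[0,0,0],"fingers":1},{"dr":[0,0,0],"slide":[0,0,0],"fingers":1},{"dr":[0,0,0],"slide":[0,0,0],"fingers":1},{"dr":[0,0,0],"slide":[0,0,0],"fingers":1},{"dr":[0,0,0],"slide":[0,0,0],"fingers":1},{"dr":[0,0,0],"slide":[0,0,0],"fingers":1},{"dr":[0,0,0],"slide":[0,0,0],"fingers":1},{"dr":[0,0,0],"slide":[0,0,0],"fingers":1}]'
```

```text
t: 43.1
tcp_pos: [0.5153, -0.1804, 0.0845]
eef_rot: [179.9, 0.2, 83.6]
contact_force: [-0.2, -1.1, 7.1]
gripper_width: 0.014
grip_force: 58.7
t: 44.1
tcp_pos: [0.5154, -0.1787, 0.0845]
eef_rot: [179.9, 0.0, 83.7]
contact_force: [-0.5, 1.6, 7.7]
gripper_width: 0.0141
grip_force: 58.8
```

```bash
python3 -m inch '[{"dr":[0,0,0],"slide":[0,0,0],"fingers":0.2},{"dr":[0,0,0],"slide":[0,0,0],"fingers":-0.2},{"dr":[0,0,0],"slide":[0,0,0],"fingers":-0.4},{"dr":[0,0,0],"slide":[0,0,0],"fingers":-0.4},{"dr":[0,0,0],"slide":[0,0,-0.01],"fingers":-0.4},{"dr":[0,0,0],"slide":[0,0,-0.04],"fingers":-0.4},{"dr":[0,0,0],"slide":[0,0,-0.08],"fingers":-0.4},{"dr":[0,0,0],"slide":[0,0,-0.12],"fingers":-0.4},{"dr":[0,0,0],"slide":[-0.05,0,-0.16],"fingers":-0.4},{"dr":[0,0,0],"slide":[-0.1,0,-0.2],"fingers":-0.4}]'
python3 - <<'E'
from workcell import bot
from h import *
np.set_printoptions(precision=4,suppress=True)
th=np.radians(-6.3);ex=np.array([np.cos(th),np.sin(th)]);ey=np.array([-np.sin(th),np.cos(th)]);n0=np.array([.592,.0475])
pr=lambda P:np.array([(P[:2]-n0)@ex,(P[:2]-n0)@ey])*1000
for n in("top","side"):
    c=Cam(bot,n);hs=cv2.cvtColor(c.im,cv2.COLOR_BGR2HSV)
    # brightest pine pixels = sunlit top face
    m=((hs[...,0]>8)&(hs[...,0]<30)&(hs[...,1]>50)&(hs[...,2]>215)).astype(np.uint8)
    k,l,st,ce=cv2.connectedComponentsWithStats(m)
    u,v=c.proj([.593,.047,.061])
    i=min((i for i in range(1,k) if st[i,4]>60),key=lambda i:np.hypot(ce[i][0]-u,ce[i][1]-v))
    print(n,st[i],ce[i],(u,v),pr(c.on(*ce[i],.061)))
    r=cv2.boxPoints(cv2.minAreaRect(np.argwhere(l==i)[:,::-1].astype(np.float32)))
    print(np.array([pr(c.on(*q,.061)) for q in r]))
    # red marks near wheel
    m=((hs[...,0]<8)|(hs[...,0]>172))&(hs[...,1]>120)&(hs[...,2]>110)
    q=np.argwhere(m)[:,::-1]; w=c.proj([.505,-.177,.07]); q=q[np.hypot(*(q-w).T)<15]; print("red",len(q),q.mean(0) if len(q) else "",np.ptp(q,axis=0) if len(q) else "")
    cv2.imwrite(f"pics/e_{n}.png",c.im)
    o=cv2.imread(f"pics/{n}0.png");hs=cv2.cvtColor(o,cv2.COLOR_BGR2HSV);m=((hs[...,0]<8)|(hs[...,0]>172))&(hs[...,1]>120)&(hs[...,2]>110)
    q=np.argwhere(m)[:,::-1];q=q[np.hypot(*(q-w).T)<15]; print("red0",len(q),q.mean(0) if len(q) else "")
E
```

```text
t: 45.1
tcp_pos: [0.5072, -0.2518, 0.2356]
eef_rot: [179.9, 0.0, 84.0]
contact_force: [0.8, -0.3, -1.1]
gripper_width: 0.0598
grip_force: 0.0
top [287 205  32  19 516] [302.5504 213.9419] (np.float64(302.1446606428092), np.float64(215.2113165558166)) [ 4.5206 -1.0918]
[[-17.1796  39.8873]
 [ 26.9346  39.8911]
 [ 26.2486 -41.9786]
 [-17.8417 -41.6714]]
red 4 [388.25 251.  ] [1 2]
red0 4 [388.25 251.  ]
side [261 232  32  31 388] [278.2887 247.7732] (np.float64(277.4073268347014), np.float64(246.24355062601433)) [-2.8765  2.5023]
[[ 25.2501  40.1423]
 [ 25.2149 -48.0048]
 [-21.4163 -39.6869]
 [-20.0669  47.3496]]
red 6 [345.3333 186.8333] [6 4]
red0 6 [345.3333 186.8333]
```

```bash
python3 plan.py 0.5908 0.0456 0.2 83.7
```

```text
at [ 0.5081 -0.262   0.2391] [179.48   0.46  83.1 ] q [ 55.  17. -37. 101.  11.  65.   7.] w 0.06
slide [0.4208 0.0598 0.0493] dr [ 0.0045  0.004  -0.0052]
```

```bash
python3 -m inch '[{"dr":[0,0,0],"slide":[0.05,0.007,0.005],"fingers":-1},{"dr":[0,0,0],"slide":[0.11,0.015,0.012],"fingers":-1},{"dr":[0,0,0],"slide":[0.17,0.024,0.02],"fingers":-1},{"dr":[0,0,0],"slide":[0.23,0.033,0.028],"fingers":-1},{"dr":[0,0,0],"slide":[0.29,0.041,0.035],"fingers":-1},{"dr":[0,0,0],"slide":[0.35,0.05,0.045],"fingers":-1},{"dr":[0,0,0],"slide":[0.4,0.056,0.055],"fingers":-1},{"dr":[0,0,0],"slide":[0.42,0.06,0.07],"fingers":-1},{"dr":[0,0,0],"slide":[0.42,0.06,0.09],"fingers":-1},{"dr":[0,0,0],"slide":[0.42,0.06,0.11],"fingers":-1}]'; python3 -m inch '[{"dr":[0,0,0],"slide":[0,0,0],"fingers":-1},{"dr":[0,0,0],"slide":[0,0,0],"fingers":-1},{"dr":[0,0,0],"slide":[0,0,0],"fingers":-1},{"dr":[0,0,0],"slide":[0,0,0],"fingers":-1},{"dr":[0,0,0],"slide":[0,0,0],"fingers":-1},{"dr":[0,0,0],"slide":[0,0,0],"fingers":-1},{"dr":[0,0,0],"slide":[0,0,0],"fingers":-1},{"dr":[0,0,0],"slide":[0,0,0],"fingers":-1},{"dr":[0,0,0],"slide":[0,0,0],"fingers":-1},{"dr":[0,0,0],"slide":[0,0,0],"fingers":-1}]'
python3 - <<'E'
from workcell import bot
from h import *
np.set_printoptions(precision=4,suppress=True,linewidth=150)
w=Cam(bot,"wrist");cv2.imwrite("pics/wend.png",w.im);print(bot.get_obs()["tcp_pos"])
old=cv2.imread("pics/wfull.png")
for nm,im in(("old",old),("new",w.im)):
    hs=cv2.cvtColor(im,cv2.COLOR_BGR2HSV)
    m=((hs[...,0]>12)&(hs[...,0]<30)&(hs[...,1]>60)&(hs[...,2]>200)).astype(np.uint8)
    k,l,st,ce=cv2.connectedComponentsWithStats(m)
    i=min((i for i in range(1,k) if st[i,4]>500),key=lambda i:np.hypot(ce[i][0]-315,ce[i][1]-235));print(nm,st[i])
    x,y,ww,h,_=st[i]
    cx=x+ww//2
    for dx in(0,): print(im[y+h-4:y+h+30:2,cx-2+dx:cx+3+dx].mean(1).astype(int).tolist())
    g=cv2.resize(im[y+h-10:y+h+30,x-10:x+ww+10],None,fx=4,fy=4);cv2.imwrite(f"pics/ins_{nm}.png",g)
    # jaw plates: bright grey columns at mid row
    v=y+h//2; row=im[v,x-40:x+ww+30]; print("jaw cols",[x-40+j for j in range(len(row)) if row[j].min()>170 and np.ptp(row[j].astype(int))<30])
E
```

```text
t: 46.2
tcp_pos: [0.5857, 0.0545, 0.15]
eef_rot: [-180.0, 0.1, 83.7]
contact_force: [-0.1, -0.9, 0.2]
gripper_width: 0.0856
grip_force: 0.0
t: 47.2
tcp_pos: [0.586, 0.0553, 0.151]
eef_rot: [-180.0, -0.0, 83.7]
contact_force: [0.3, -0.2, 0.2]
gripper_width: 0.0854
grip_force: 0.0
[0.586  0.0553 0.151 ]
old [ 283  183   64  109 6598]
[[162, 245, 255], [109, 189, 231], [86, 126, 117], [87, 121, 103], [87, 120, 102], [87, 121, 100], [87, 121, 99], [88, 120, 98], [87, 119, 96], [87, 119, 95], [84, 114, 92], [62, 86, 85], [50, 74, 90], [50, 72, 90], [54, 74, 90], [59, 77, 92], [56, 79, 95]]
jaw cols [np.int32(266), np.int32(267), np.int32(268), np.int32(269), np.int32(270), np.int32(271), np.int32(272), np.int32(351), np.int32(352), np.int32(353), np.int32(354), np.int32(355), np.int32(356)]
new [ 306  195   65  103 6084]
[[89, 145, 188], [89, 145, 188], [89, 144, 187], [86, 137, 173], [82, 116, 112], [82, 112, 90], [82, 112, 89], [82, 112, 87], [81, 111, 86], [80, 110, 84], [80, 109, 83], [79, 107, 81], [65, 88, 75], [49, 62, 70], [47, 57, 69], [47, 57, 68], [51, 59, 69]]
jaw cols [np.int32(301), np.int32(302), np.int32(303), np.int32(304), np.int32(305), np.int32(306)]
```

Run:
```python
from workcell import bot
from h import *
t=Cam(bot,"top"); im=cv2.imread("pics/e_top.png")
th=np.radians(-6.3);ex=np.array([np.cos(th),np.sin(th)]);ey=np.array([-np.sin(th),np.cos(th)]);n0=np.array([.594,.0475])
for off in(-40,-42,-44,-46,-48,-50,-54,-60):
    P=n0+ey*off/1000; u,v=t.proj([*P,.042]); print(off,(round(u,1),round(v,1)),[im[int(round(v))+k,int(round(u))].tolist() for k in(-2,0,2)])
# reference colour: brass of pink/turquoise inserts
print("turq brass",im[241:244,237:241].tolist())
```

```text
-40 (np.float64(317.0), np.float64(217.5)) [[162, 216, 248], [158, 213, 243], [156, 209, 240]]
-42 (np.float64(317.8), np.float64(217.6)) [[134, 184, 214], [119, 167, 194], [111, 154, 176]]
-44 (np.float64(318.5), np.float64(217.7)) [[94, 130, 138], [87, 116, 112], [87, 110, 88]]
-46 (np.float64(319.2), np.float64(217.8)) [[94, 130, 138], [87, 116, 112], [87, 110, 88]]
-48 (np.float64(320.0), np.float64(217.8)) [[83, 105, 71], [83, 105, 66], [85, 106, 65]]
-50 (np.float64(320.7), np.float64(217.9)) [[84, 104, 62], [85, 106, 63], [85, 106, 64]]
-54 (np.float64(322.2), np.float64(218.1)) [[85, 105, 62], [89, 111, 65], [89, 111, 66]]
-60 (np.float64(324.5), np.float64(218.3)) [[121, 149, 88], [140, 172, 105], [141, 173, 105]]
turq brass [[[106, 160, 185], [104, 189, 217], [101, 195, 226], [87, 174, 205]], [[103, 155, 184], [101, 179, 208], [97, 184, 215], [86, 165, 196]], [[102, 139, 166], [98, 144, 172], [91, 142, 169], [88, 132, 158]]]
```

The brass no longer stands proud, the marks are in line and the block is against the lugs. Handing in.

```bash
python3 -c "
from workcell import bot
print(bot.job_done())"
```

```text
the job is handed in; nothing more can be done
None
```

Handed in with no verdict returned: the images show the pedestal against the lugs, no brass standing proud and the red marks back in line after one clockwise turn; the clamp was set by feel at roughly 40 N (estimated, not measured).

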